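Scoop cord stops into the bench drawer

ROBOT

A 6-joint arm with a two-finger parallel gripper is mounted at the origin on the work surface. World frame = base frame: x ahead of the robot, y to its left, z up, the work surface at z = 0. Lengths are in m, angles in rad, forces in N, time in s.
With the tool pointing down it reaches from about 0.425 to 0.95 m from the base axis. Payload 14.7 kg.
Tool frame: the origin (TCP) lies at the very end of the fingers, on their centre line; the grasp point (between the pads) lies 19 mm behind it (bot.grip_depth is the distance from the TCP to the grasp point, in m); z points along the fingers, y is the line along which they close (so a half turn about z gives the same grasp; the last joint's range is limited). The gripper opens to 85 mm and grips with 20 to 120 N. Pads are 22 mm wide; open, the fingers measure 114 mm over their backs; the gripper's body (76 mm by 85 mm) begins 54 mm behind the grasp point. The pads swing forward as they close: fully open they stand 13 mm farther back than shut.
Start: joints at [-1.288, 0.48, 1.596, -0, 1.065, -0.047], TCP at [0.211, -0.615, 0.231] pointing down, gripper open.
Joint ranges: [-2.75, 2.75], [-0.82, 2.05], [0.23, 2.67], [-1.56, 4.7], [0.09, 2.69], [-2.92, 2.92]. Speed limits (rad/s): [1.89, 1.89, 2.39, 3.01, 3.01, 3.01].

INTERFACE

Orientations are given as a unit quaternion [x, y, z, w].
In Python, from rig import bot, get_image, calibration gives the robot as it stands.
- The arm moves only by the tool move_arm, never from a script. Its argument "motion" is a list of rows, each an object with "travel": the shift along the tool's x, y, z in cm, a list of three; "delta_rot": the turn, a rotation vector about the tool's x, y, z in degrees, a list of three; "hand": the finger opening in cm, from 0 to 8.54. A call has 1 to 10 rows; each row is the pose to reach, as a shift and turn from the pose commanded when the call began, along the tool's axes at that moment; what a row does not reach only later rows make up. A row lasts 1/10 s, in which the tool goes at most 50 mm and 8.59 degrees, less where a joint would pass 70% of its speed; a pose out of reach is approached as far as the arm can. A call with a gripper value outside its range is refused whole. The fingers move at their own pace and stop on an object; "squeeze" is the grip in N (left out, the last holds). Time passes only in rows, so rows that repeat a pose let the fingers close. It gives the time, the measured TCP pose, the force, the opening and the grip force at its end, in the units of the state.
- bot.state(): the state, without advancing time (a new reading comes with each control period).
- get_image(name): name is "scene" or "side" or "wrist"; returns the picture (480x640x3 uint8, red, green, blue); there is no depth.
- calibration(name): a dict with "fx", "fy", "cx", "cy" (pixels), "view" (4x4, takes a point from world to camera coordinates). Camera axes: x right, y up, looking along -z (the intrinsics and any distortion apply to the point x, -y, -z); pixel columns grow to the right and rows downward; lengths in m; the calibration is good to about 2 mm. A picture is of the moment at which its call begins: read the wrist's pose just before it. calibration takes no time and is no camera call; for the wrist camera it gives the pose at the moment of the call.
- bot.job_done(): hands the job in; it is judged then, once.
The state is a dict: "time": time; "joint_pos": joint angles; "qd": joint speeds; "effort": joint torques, N m; "tcp_pos": TCP position; "tcp_rot": TCP orientation; "ft_force": force on the tool from outside, world axes, zero at the start; "torque": the same for the moment, N m; "width": opening from 0.0 (shut) to 1.0 (fully open); "finger_force": force on a finger pad.
Only numpy, scipy, OpenCV 4.12 (cv2) and the standard library are available. Lean on these libraries where they do the work, as an engineer would, in place of code of your own. Each camera call takes 0.05 s, during which the arm holds its last target. There are 200 camera calls.

TASK

With the red-handled scoop, take at least three of the yellow cord stops from the blue bin, tip them into the open upper drawer of the bench cabinet, stand the scoop back flat on its green mat and push the drawer fully shut. Do not touch the stops with the gripper, leave none lying anywhere but in the drawer or the blue bin, and leave the other things on the bench where they are.

Things in the scene. Friction and masses are not known exactly. Their poses are not given: they have to be found in the camera images.
- scoop: aluminium hand scoop with red handle, 90 g. Pan 70 mm long (x), 72 mm wide (y), walls 2 mm, floor 1.5 mm thick, side walls 28 mm, back wall 32 mm high; open mouth, straight lip at x = +35 mm. Origin: centre of the pan's underside; x points out through the mouth, z up. It stands level at the start
- scoop_grip (a point): point on the axis of the scoop's handle: at x = -63, y = 0, z = +96 mm in the scoop's frame. The handle is a straight bar, 14 mm thick (y) by 20 mm, 105 mm long, rising from the back of the pan (x = -35, z = 26 mm) and leaning back, away from the mouth, 22 degrees from vertical; this point is 75 mm up along it
- scoop_pan (a point): centre of the scoop pan's inner floor
- mat: green mat fixed on the bench, 170 mm (x) by 150 mm (y), 3 mm thick, where the scoop stands; origin at the centre of its underside
- stop_bin: blue open bin, fixed, holding the yellow cord stops; 228 mm long (x), 92 mm wide (y) outside, walls 4 mm thick. Origin: centre of its underside; x points from its low front to its ramped far end. Front wall 22 mm high, side and far walls 50 mm. Stops start between x = -17 and +60 mm
- stop_bin_floor (a point): point on the blue bin's floor, 4 mm above the bin's origin, same axes. The level floor runs from x = -110 to +60 mm; from there a 40 degree ramp rises 42 mm to the far wall at x = +110 mm
- heel_bin: green bin of the same shape and size as the blue one, fixed, full of black heel tips; not needed
- cab: grey bench cabinet with two wooden-fronted drawers, fixed; 170 mm deep (x), 160 mm wide (y), 130 mm high. Origin: centre of its underside; x points from the drawer fronts to its back
- cab_drawer0 (a joint): the upper drawer's opening in m: 0 shut, grows as it slides out along the cabinet's -x (at most 0.11); it stays where it is left and takes about 1 to 2 N to push
- cab_drawer0_handle (a point): middle of the upper drawer's handle, a steel bar 11 mm thick and 80 mm long across the drawer (cabinet y), standing 35 mm off the drawer's front face
- drawer_floor (a point): centre of the upper drawer's inner floor, 75 mm above the bench. Inside, the drawer is 125 mm long (cabinet x) by 118 mm wide; its walls rise 33 mm above this floor, its front panel 42 mm; the panel's outer face is 83 mm in front of this point. Only the part pulled out in front of the cabinet (whose edge is 70 mm in front of its origin) is uncovered
- stop0: yellow cord stop, a ball-like bead 24 mm across and 24 mm high with small flat ends, 14 g; origin at the centre of one flat end (the underside at the start)
- stop1: yellow cord stop, a ball-like bead 24 mm across and 24 mm high with small flat ends, 14 g; origin at the centre of one flat end (the underside at the start)
- stop2: yellow cord stop, a ball-like bead 24 mm across and 24 mm high with small flat ends, 14 g; origin at the centre of one flat end (the underside at the start)
- stop3: yellow cord stop, a ball-like bead 24 mm across and 24 mm high with small flat ends, 14 g; origin at the centre of one flat end (the underside at the start)
- stop4: yellow cord stop, a ball-like bead 24 mm across and 24 mm high with small flat ends, 14 g; origin at the centre of one flat end (the underside at the start)
- thread: spool of orange thread, 36 mm across, 50 mm high, upright; origin under its centre
- polish: flat red shoe-polish tin, 70 mm across, 32 mm high; origin under its centre
- glue: amber glass glue jar with black lid, 56 mm across, 85 mm high; origin under its centre
- driver: screwdriver with a red handle, lying on the bench; its x axis runs along it from handle to tip
- wax: block of brown cobbler's wax, 50 x 34 x 22 mm; origin under its centre
Mind the look-alikes: they are no part of the job. Of the things that look like the scoop, the largest one is meant.

How it is judged:
By the outcome, as a careful person would: the job done as asked, in the order asked, and still so for the second after the job is handed in, with the robot touching nothing.
It also fails if it takes over 72 s, if anything falls off the work surface, if the arm or the gripper's body presses on something with over 40 N, if the wrist force passes 120 N, or if a joint passes its speed limit or range.

## Working session

There is one attempt and no reset: what is moved stays moved. The work goes in short steps, Python scripts to look and compute and a tool call to move; the robot and the scene stay as the last step left them, time stands still between calls to the robot, and variables do not carry over. Pictures are saved under pics/ and viewed, at most 10 in all, crops included, and the job is handed in when it is done.

Besides the shell and the picture viewer there is one more tool, called as name(argument=value, ...) on one line, values as JSON. move_arm: Moves the arm, as the interface text tells. Its arguments: {"type":"object","properties":{"motion":{"type":"array"},"squeeze":{"type":"number"}},"required":["motion"]}

```bash
mkdir -p pics; ls; python3 - <<'E'
from rig import bot,get_image,calibration
import cv2,numpy as np
for n in("scene","side"):
    im=get_image(n); cv2.imwrite(f"pics/{n}0.png",im[:,:,::-1]); c=calibration(n); print(n,{k:np.round(v,3).tolist() if not isinstance(v,str) else v for k,v in c.items()})
s=bot.state();print(s)
E
```

```text
pics
scene {'fx': 513.483, 'fy': 513.483, 'cx': 316.644, 'cy': 232.387, 'view': [[0.867, 0.498, 0.001, -0.445], [-0.387, 0.673, 0.631, 0.232], [0.313, -0.547, 0.776, -1.368], [0.0, 0.0, 0.0, 1.0]]}
side {'fx': 437.571, 'fy': 437.571, 'cx': 317.305, 'cy': 244.798, 'view': [[-0.92, -0.392, 0.008, 0.462], [0.234, -0.532, 0.814, -0.264], [-0.315, 0.75, 0.581, -0.987], [0.0, 0.0, 0.0, 1.0]]}
{'time': 0.1, 'joint_pos': array([-1.28760278e+00,  4.80759489e-01,  1.59680285e+00,  5.49529497e-06,
        1.06511081e+00, -4.66224447e-02]), 'qd': array([ 4.63173134e-04, -1.01475067e-03, -2.71852346e-03,  7.48884947e-05,
        3.95631520e-04, -1.91695378e-03]), 'effort': array([ 2.65021328e-03, -9.52257228e+01, -4.31042719e+01, -1.67288422e-04,
        5.10672646e-03,  2.55143107e-05]), 'tcp_pos': array([ 0.21041968, -0.61461009,  0.23074581]), 'tcp_rot': array([ 9.86433537e-01,  1.64160240e-01, -6.13686104e-05, -5.36758559e-04]), 'ft_force': array([ 0.03004895,  0.58209838, -0.0873378 ]), 'torque': array([-0.04546181,  0.02470298,  0.01208651]), 'finger_force': 0.0, 'width': 0.9980845630209314}
```

View pics/scene0.png

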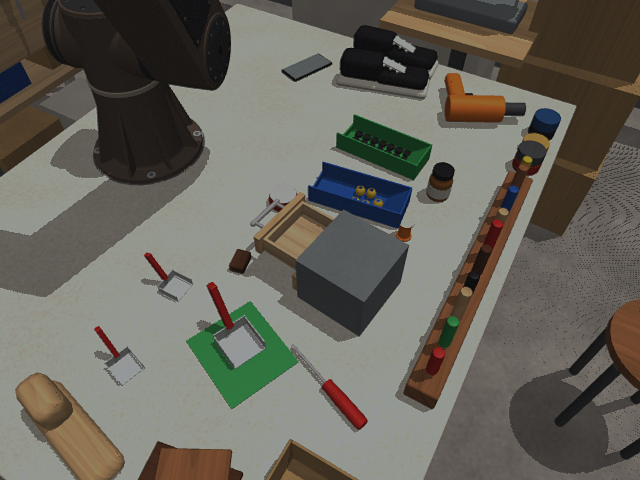

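View pics/side0.png

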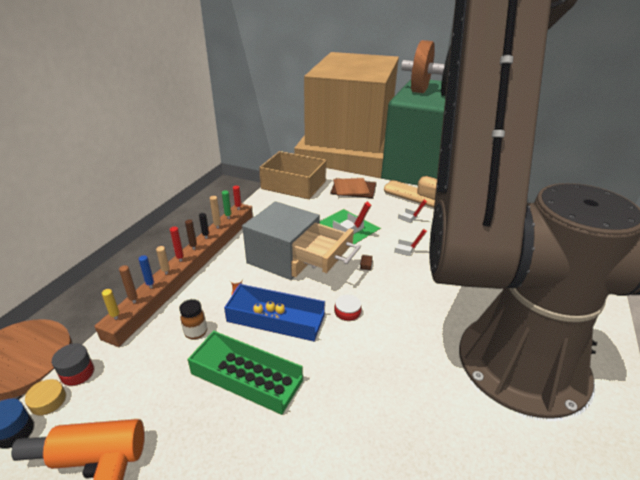

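The scene view has three red-handled scoops: pan (238,342) on the green mat, pan (175,287), and pan (124,366). The one on the mat has the largest pan and stands on the green mat, so it is the one meant. The blue bin is at (360,190) with yellow stops around (368,195). The cabinet is at (352,270) with its drawer open toward (270,235), and the polish tin (283,195), the wax (240,261) and the spool (404,232) are close by.

```bash
cat > h.py <<'E'
import cv2,numpy as np
from rig import bot,get_image,calibration
from scipy.spatial.transform import Rotation as R
def ray(c,u,v):
    V=np.array(c["view"]);d=np.array([(u-c["cx"])/c["fx"],-(v-c["cy"])/c["fy"],-1.])
    return -V[:3,:3].T@V[:3,3],V[:3,:3].T@d
def onz(c,u,v,z):
    o,d=ray(c,u,v);return o+d*(z-o[2])/d[2]
def proj(c,p):
    V=np.array(c["view"]);q=V[:3,:3]@np.array(p)+V[:3,3]
    return np.array([c["cx"]-c["fx"]*q[0]/q[2],c["cy"]+c["fy"]*q[1]/q[2]])
def tri(c1,p1,c2,p2):
    o,d=ray(c1,*p1);a,b=ray(c2,*p2)
    t=np.linalg.lstsq(np.c_[d,-b],a-o,rcond=None)[0];x,y=o+d*t[0],a+b*t[1]
    return (x+y)/2,np.linalg.norm(x-y)
E
python3 - <<'E'
from h import *
im=cv2.imread("pics/scene0.png");sd=cv2.imread("pics/side0.png")
a=cv2.resize(im[120:420,140:440],(800,800),interpolation=cv2.INTER_CUBIC)
def up(im,x0,y0,x1,y1):return cv2.resize(im[y0:y1,x0:x1],None,fx=4,fy=4,interpolation=cv2.INTER_CUBIC)
cv2.imwrite("pics/c1.png",up(im,140,250,310,400)) # scoops
cv2.imwrite("pics/c2.png",up(im,235,150,425,300)) # bin, drawer
cv2.imwrite("pics/c3.png",up(sd,215,190,395,340))
E
```

```text
(no output)
```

View pics/c1.png

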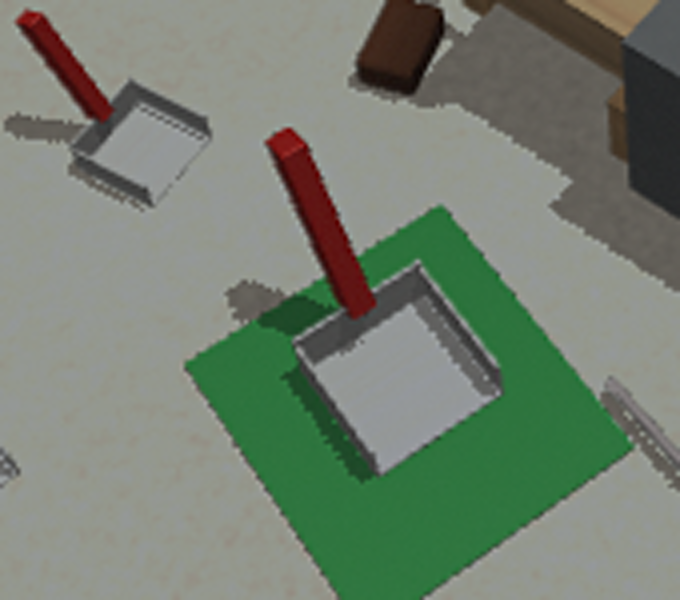

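View pics/c2.png

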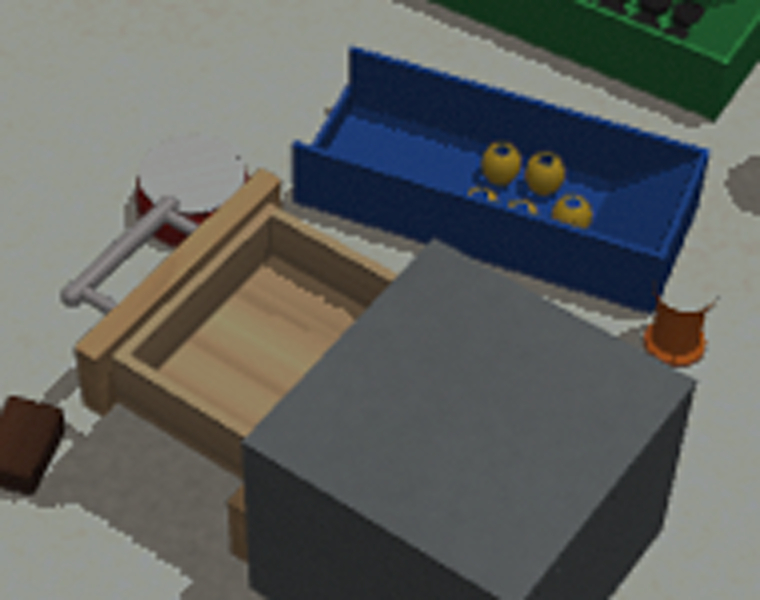

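View pics/c3.png

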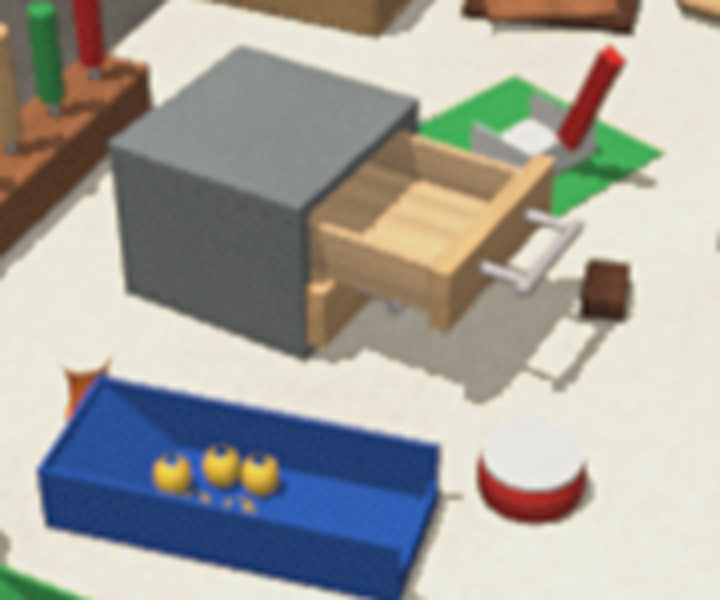

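Crop c1 confirms it: the mat scoop's pan is clearly larger than its neighbour's, with lip corners at (235,368)/(265,349). c2 and c3 show five stops in the blue bin, the drawer open, and clear bin and cabinet corners. Next I measure from those corners.

```bash
python3 - <<'E'
from h import *
S=calibration("scene");D=calibration("side")
f=lambda x,y,ox,oy:(ox+(x+.5)/4-.5,oy+(y+.5)/4-.5)
A=lambda x,y,z:np.round(onz(S,*f(x,y,140,250),z)*1e3,1)
B=lambda x,y,z:np.round(onz(S,*f(x,y,235,150),z)*1e3,1)
C=lambda x,y,z:np.round(onz(D,*f(x,y,215,190),z)*1e3,1)
print("mat",A(442,206,.003),A(186,366,.003),A(632,447,.003))
print("lip",A(380,474,.004),A(500,397,.004+.0),"back top",A(296,345,.035),A(418,263,.035),"lip side top",A(500,372,.031))
t=tri(S,f(288,138,140,250),D,f(612,55,215,190));print("handle top",t)
print("bin S far",B(708,150,.05),B(665,251,.05),"front",B(352,48,.05),B(294,144,.05))
print("bin D far",C(106,378,.05),C(40,470,.05),"front",C(438,445,.05),C(403,550,.05))
print("cabS",B(437,240,.13),B(693,382,.13),B(246,445,.13))
print("cabD",C(240,47,.13),C(416,100,.13),C(302,210,.13),C(112,147,.13))
print("panelS",B(270,170,.117),B(78,352,.117),"D",C(550,157,.117),C(443,265,.117))
print("handle",tri(S,f(168,204,235,150),D,f(527,287,215,190)),tri(S,f(72,294,235,150),D,f(578,228,215,190)))
for n,(x,y) in dict(a=(502,163),b=(546,173),c=(573,212),d=(484,195),e=(522,208)).items(): print(n,B(x,y,.016 if n in"abc" else .026))
for n,(x,y) in dict(a=(173,474),b=(222,467),c=(261,475)).items(): print(n,C(x,y,.016))
print("polish",B(190,170,.032),"wax",B(15,420,.022),"thread",B(675,350,0.01),C(88,380,.05))
E
```

```text
mat [ 507.8 -266.2    3. ] [ 451.1 -403.6    3. ] [ 661.9 -331.3    3. ]
lip [ 566.4 -402.4    4. ] [ 593.5 -341.3    4. ] back top [ 505.3 -378.8   35. ] [ 530.  -313.4   35. ] lip side top [ 595.6 -340.7   31. ]
handle top (array([ 0.47941957, -0.32751673,  0.125739  ]), np.float64(2.2014701902183937e-05))
bin S far [679.5 157.2  50. ] [689.8  72.4  50. ] front [456.3 128.7  50. ] [467.   40.5  50. ]
bin D far [685.6  69.8  50. ] [677.8 158.7  50. ] front [466.7  42.7  50. ] [451.7 131.8  50. ]
cabS [605.5 -48.7 130. ] [755.8 -68.1 130. ] [ 588. -208.  130.]
cabD [ 735.8 -219.2  130. ] [ 586.1 -202.8  130. ] [600.8 -47.6 130. ] [752.3 -62.6 130. ]
panelS [499.6 -38.6 117. ] [ 480.8 -193.1  117. ] D [ 479.8 -190.5  117. ] [500.7 -45.5 117. ]
handle (array([ 0.45317686, -0.07106815,  0.09581432]), np.float64(0.001615479028577916)) (array([ 0.44397483, -0.14860677,  0.09428577]), np.float64(0.00035322424522633654))
a [567.  117.9  16. ]
b [593.7 123.7  16. ]
c [621.6 103.1  16. ]
d [573.3  80.4  26. ]
e [597.4  82.3  26. ]
a [622.6  99.7  16. ]
b [597.4  81.8  16. ]
c [571.6  78.5  16. ]
polish [415.4   6.3  32. ] wax [ 427.4 -190.8   22. ] thread [715.2  41.8  10. ] [695.1  76.1  50. ]
```

```bash
cat >> h.py <<'E'
def rot(yaw,pitch=0): # tool rotation: x ahead along yaw, z down; pitch>0 = mouth up / fingers swing outward (deg)
    return R.from_euler('z',yaw,degrees=True)*R.from_euler('y',-pitch,degrees=True)*R.from_matrix(np.diag([1.,-1,-1]))
def plan(p,r):
    s=bot.state();q=R.from_quat(s["tcp_rot"])
    print("t",s["time"],"travel cm",np.round(q.inv().apply(np.array(p)-s["tcp_pos"])*100,2),"rot deg",np.round(np.degrees((q.inv()*r).as_rotvec()),2))
GRIP=np.array([-.063,0,.077]) # TCP in scoop frame, tool straight down
def scoop(o,yaw,pitch=0): # TCP pose for a scoop origin pose
    rs=R.from_euler('z',yaw,degrees=True)*R.from_euler('y',-pitch,degrees=True)
    return np.array(o)+rs.apply(GRIP),rot(yaw,pitch)
def st():
    s=bot.state();q=R.from_quat(s["tcp_rot"]);e=(q*R.from_matrix(np.diag([1.,-1,-1]))).as_euler('ZYX',degrees=True)
    print("tcp",np.round(s["tcp_pos"]*1e3,1),"yaw,pitch,roll",np.round(e*[1,-1,1],2),"F",np.round(s["ft_force"],1),"w",round(s["width"]*85.4,1),"ff",round(s["finger_force"],1),"j",np.round(s["joint_pos"],2),"t",round(s["time"],2))
E
python3 - <<'E'
from h import *
print([x for x in dir(bot) if x[0]!='_'])
st()
o=[.549,-.3585,.003]
p,r=scoop(o,-22.8);print(p);plan(p+[0,0,.08],r)
E
```

```text
['Unreachable', 'grip_depth', 'job_done', 'state']
tcp [ 210.4 -614.6  230.7] yaw,pitch,roll [18.9   0.    0.06] F [ 0.   0.6 -0.1] w 85.2 ff 0.0 j [-1.29  0.48  1.6   0.    1.07 -0.05] t 0.1
[ 0.49092262 -0.33408652  0.08      ]
t 0.1 travel cm [ 35.62 -17.45   7.1 ] rot deg [-6.00e-02  2.00e-02  4.17e+01]
```

move_arm(motion=[{"travel":[35.6,-17.45,3],"delta_rot":[0,0,41.7],"hand":8.5},{"travel":[35.6,-17.45,3],"delta_rot":[0,0,41.7],"hand":8.5},{"travel":[35.6,-17.45,3],"delta_rot":[0,0,41.7],"hand":8.5},{"travel":[35.6,-17.45,3],"delta_rot":[0,0,41.7],"hand":8.5},{"travel":[35.6,-17.45,3],"delta_rot":[0,0,41.7],"hand":8.5},{"travel":[35.6,-17.45,3],"delta_rot":[0,0,41.7],"hand":8.5},{"travel":[35.6,-17.45,3],"delta_rot":[0,0,41.7],"hand":8.5},{"travel":[35.6,-17.45,5],"delta_rot":[0,0,41.7],"hand":8.5},{"travel":[35.6,-17.45,7],"delta_rot":[0,0,41.7],"hand":8.5},{"travel":[35.6,-17.45,7],"delta_rot":[0,0,41.7],"hand":8.5}])

```text
time: 1.1
tcp_pos: [0.491, -0.3311, 0.1581]
tcp_rot: [0.981, -0.196, -0.002, -0.001]
ft_force: [0.0, 0.1, 0.3]
width: 0.989
finger_force: 0.0
```

```bash
python3 - <<'E'
from h import *
st()
p,r=scoop([.549,-.3585,.003],-22.8);plan(p,r)
c=calibration("wrist");im=get_image("wrist");cv2.imwrite("pics/w1.png",im[:,:,::-1])
import json;json.dump({k:np.array(v).tolist() for k,v in c.items()},open("w1.json","w"))
E
```

```text
tcp [ 491.  -331.1  158.1] yaw,pitch,roll [-22.62  -0.26   0.09] F [0.  0.1 0.3] w 84.5 ff 0.0 j [-0.64  0.48  1.8   0.    0.86  1.32] t 1.1
t 1.1 travel cm [0.14 0.29 7.81] rot deg [-0.09  0.26  0.18]
```

View pics/w1.png

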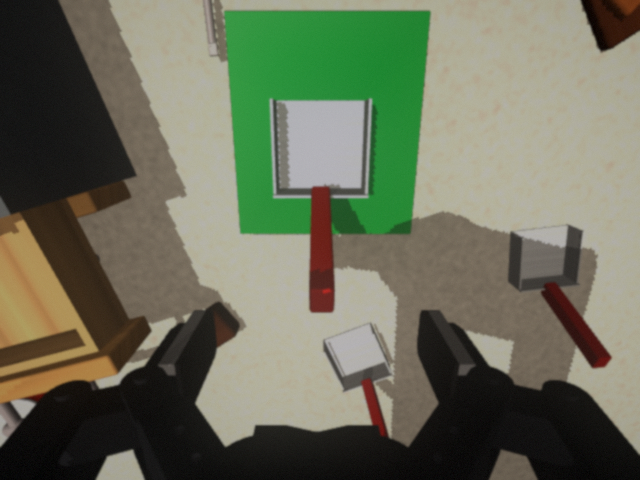

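The wrist view shows the scoop square to the gripper: handle top end (310–334, 278–311), back-wall top corners (272,197)/(370,198), lip ends (271,99)/(372,99).

```bash
python3 - <<'E'
from h import *
import json
c=json.load(open("w1.json"))
f=lambda u,v,z:np.round(onz(c,u,v,z)*1e3,1)
print("handle",f(322,287,.126),f(322,309,.12),"lip",f(271,99,.031),f(372,99,.031),"back",f(272,197,.035),f(370,198,.035))
print("mat",f(225,11,.003),f(430,11,.003),f(240,234,.003),f(411,234,.003))
E
```

```text
handle [ 488.  -334.1  126. ] [ 472.4 -327.7  120. ] lip [ 593.1 -339.9   31. ] [ 565.8 -405.4   31. ] back [ 530.1 -311.9   35. ] [ 501.  -379.9   35. ]
mat [ 662.2 -331.7    3. ] [ 605.2 -468.3    3. ] [ 506.6 -265.9    3. ] [ 449.  -404.1    3. ]
```

```bash
python3 - <<'E'
from h import *
p,r=scoop([.548,-.359,.003],-22.7);plan(p,r)
E
```

```text
t 1.15 travel cm [0.03 0.21 7.97] rot deg [-0.05  0.19  0.04]
```

move_arm(motion=[{"travel":[0,0.0,0],"delta_rot":[0,0,0],"hand":8.5},{"travel":[0,0.0,0],"delta_rot":[0,0,0],"hand":8.5}])

```text
time: 1.35
tcp_pos: [0.4906, -0.3357, 0.1622]
tcp_rot: [0.98, -0.198, 0.001, 0.0]
ft_force: [-0.2, -0.6, 0.6]
width: 0.995
finger_force: 0.0
```

```bash
python3 - <<'E'
from h import *
p,r=scoop([.548,-.359,.003],-22.7);plan(p,r);st()
E
```

```text
t 1.35 travel cm [-0.12 -0.07  8.22] rot deg [ 0.03 -0.07 -0.17]
tcp [ 490.6 -335.7  162.2] yaw,pitch,roll [-22.87   0.07  -0.03] F [-0.2 -0.6  0.6] w 85.0 ff 0.0 j [-0.65  0.48  1.8  -0.    0.86  1.32] t 1.35
```

move_arm(motion=[{"travel":[-0.1,-0.05,4],"delta_rot":[0,0,0],"hand":8.5},{"travel":[-0.1,-0.05,6.5],"delta_rot":[0,0,0],"hand":8.5},{"travel":[-0.1,-0.05,8.1],"delta_rot":[0,0,0],"hand":8.5},{"travel":[-0.1,-0.05,8.1],"delta_rot":[0,0,0],"hand":8.5},{"travel":[-0.1,-0.05,8.1],"delta_rot":[0,0,0],"hand":8.5}])

```text
time: 1.85
tcp_pos: [0.4901, -0.3346, 0.0812]
tcp_rot: [0.98, -0.198, 0.0, 0.0]
ft_force: [0.1, -0.5, -0.0]
width: 0.994
finger_force: 0.0
```

move_arm(motion=[{"travel":[0,0,0],"delta_rot":[0,0,0],"hand":4},{"travel":[0,0,0],"delta_rot":[0,0,0],"hand":2},{"travel":[0,0,0],"delta_rot":[0,0,0],"hand":0.8},{"travel":[0,0,0],"delta_rot":[0,0,0],"hand":0.8},{"travel":[0,0,0],"delta_rot":[0,0,0],"hand":0.8},{"travel":[0,0,0],"delta_rot":[0,0,0],"hand":0.8},{"travel":[0,0,0],"delta_rot":[0,0,0],"hand":0.8},{"travel":[0,0,0],"delta_rot":[0,0,0],"hand":0.8}], squeeze=80)

```text
time: 2.65
tcp_pos: [0.4902, -0.3337, 0.0807]
tcp_rot: [0.98, -0.198, 0.0, 0.0]
ft_force: [-2.1, 0.9, 7.2]
width: 0.152
finger_force: 78.1
```

```bash
python3 - <<'E'
from h import *
st()
E
```

```text
tcp [ 490.2 -333.7   80.7] yaw,pitch,roll [-2.28e+01  1.00e-02 -0.00e+00] F [-2.1  0.9  7.2] w 12.9 ff 78.1 j [-0.65  0.59  1.86  0.    0.7   1.32] t 2.65
```

```bash
sed -i 's/.063,0,.077\]/.063,0,.0775]/' h.py; python3 - <<'E'
from h import *
plan(*scoop([.5123,.0926,.17],7.3))
E
```

```text
t 2.65 travel cm [-19.93 -37.   -16.69] rot deg [ 1.00e-02 -1.00e-02 -3.01e+01]
```

move_arm(motion=[{"travel":[0,0,-4],"delta_rot":[0,0,0],"hand":0.8},{"travel":[0,0,-8],"delta_rot":[0,0,0],"hand":0.8},{"travel":[0,0,-12],"delta_rot":[0,0,0],"hand":0.8},{"travel":[0,0,-16],"delta_rot":[0,0,0],"hand":0.8},{"travel":[0,0,-16.7],"delta_rot":[0,0,0],"hand":0.8}])

```text
time: 3.15
tcp_pos: [0.4918, -0.3349, 0.252]
tcp_rot: [0.98, -0.198, 0.003, 0.001]
ft_force: [1.3, -0.1, -1.8]
width: 0.153
finger_force: 78.2
```

```bash
python3 - <<'E'
from h import *
st();plan(*scoop([.5123,.0926,.17],7.3))
E
```

```text
tcp [ 491.8 -334.9  252. ] yaw,pitch,roll [-22.8    0.37  -0.09] F [ 1.3 -0.1 -1.8] w 13.1 ff 78.2 j [-0.65  0.38  1.71 -0.    1.05  1.32] t 3.15
t 3.15 travel cm [-20.13 -37.05   0.26] rot deg [  0.19  -0.33 -30.1 ]
```

move_arm(motion=[{"travel":[-2,-3.7,0],"delta_rot":[0,0,-3],"hand":0.8},{"travel":[-4,-7.4,0],"delta_rot":[0,0,-6],"hand":0.8},{"travel":[-6,-11,0],"delta_rot":[0,0,-9],"hand":0.8},{"travel":[-8,-15,0],"delta_rot":[0,0,-12],"hand":0.8},{"travel":[-10,-19,0],"delta_rot":[0,0,-15],"hand":0.8},{"travel":[-12.5,-23,0],"delta_rot":[0,0,-18],"hand":0.8},{"travel":[-15,-27,0],"delta_rot":[0,0,-22],"hand":0.8},{"travel":[-17.5,-32,0],"delta_rot":[0,0,-26],"hand":0.8},{"travel":[-19.5,-35.5,0],"delta_rot":[0,0,-29],"hand":0.8},{"travel":[-20.1,-37,0],"delta_rot":[0,0,-30.1],"hand":0.8}])

```text
time: 4.15
tcp_pos: [0.4468, 0.0885, 0.2469]
tcp_rot: [0.998, 0.066, -0.0, -0.0]
ft_force: [-0.3, 0.1, -0.9]
width: 0.148
finger_force: 78.5
```

move_arm(motion=[{"travel":[0,0,0],"delta_rot":[0,0,0],"hand":0.8},{"travel":[0,0,0],"delta_rot":[0,0,0],"hand":0.8},{"travel":[0,0,0],"delta_rot":[0,0,0],"hand":0.8}])

```text
time: 4.45
tcp_pos: [0.4481, 0.0845, 0.247]
tcp_rot: [0.998, 0.063, -0.0, 0.0]
ft_force: [0.3, 0.3, -1.5]
width: 0.153
finger_force: 78.6
```

```bash
python3 - <<'E'
from h import *
st();plan(*scoop([.5123,.0926,.07],7.3))
c=calibration("wrist");im=get_image("wrist");cv2.imwrite("pics/w2.png",im[:,:,::-1])
import json;json.dump({k:np.array(v).tolist() for k,v in c.items()},open("w2.json","w"))
E
```

```text
tcp [448.1  84.5 247. ] yaw,pitch,roll [ 7.24 -0.03 -0.01] F [ 0.3  0.3 -1.5] w 13.1 ff 78.6 j [ 0.12  0.19  2.   -0.    0.95  1.56] t 4.45
t 4.45 travel cm [0.17 0.01 9.95] rot deg [ 0.01  0.03 -0.06]
```

View pics/w2.png

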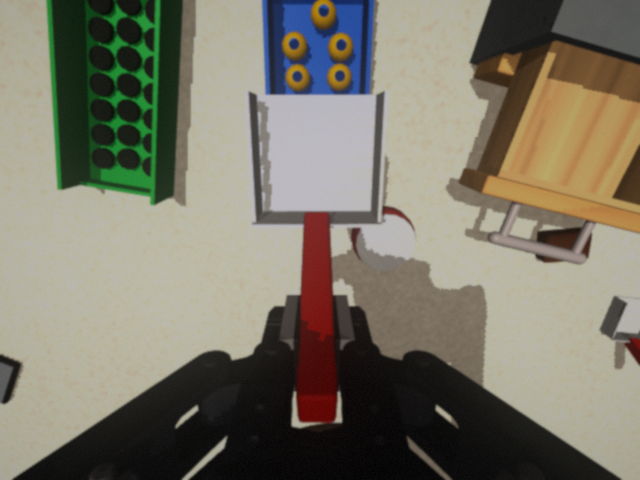

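The wrist view shows the scoop level in the gripper (pan 250–384, 92–223). The five stops (298,46), (340,46), (298,77), (340,77), (323,14) are ahead of its lip in the blue bin. Now I check lateral alignment.

```bash
python3 - <<'E'
from h import *
import json
c=json.load(open("w2.json"));im=cv2.imread("pics/w2.png").astype(int)
for v in (20,40,60,80):
    b,g,r=im[v].T; m=np.where((b>g*1.25)&(b>r*1.6)&(b>50))[0];m=m[(m>230)&(m<400)]
    a,d=onz(c,m[0],v,.05)*1e3,onz(c,m[-1],v,.05)*1e3;e=(a+d)/2
    n=np.array([-np.sin(np.radians(7.3)),np.cos(np.radians(7.3))])
    print(m[0],m[-1],np.round(a,1),np.round(d,1),"width",round(n@(a-d)[:2],1),"lat mid rel",round(n@(e[:2]-[571.8,100.2]),2))
for p in((251,94,.1975),(383,94,.1975),(252,223,.2015),(382,223,.2015)):
    w=onz(c,*p)if 0 else onz(c,p[0],p[1],p[2])*1e3;print(np.round(w,1),"lat",round(n@(w[:2]-[571.8,100.2]),1))
for u,v in((298,77),(340,77),(298,46),(340,46),(323,14)):
    w=onz(c,u,v,.022)*1e3;q=w[:2]-[571.8,100.2];print("stop",np.round(w,0),"bin x",round(q@[n[1],-n[0]],1),"y",round(n@q,1))
E
```

```text
263 372 [604.  147.6  50. ] [615.4  57.8  50. ] width 90.6 lat mid rel -2.33
264 371 [589.4 145.7  50. ] [600.7  56.   50. ] width 90.4 lat mid rel -2.33
265 370 [574.3 143.6  50. ] [585.6  54.2  50. ] width 90.1 lat mid rel -2.33
266 369 [558.7 141.5  50. ] [570.   52.3  50. ] width 89.8 lat mid rel -2.32
[539.  127.6 197.5] lat 31.4
[547.2  62.4 197.5] lat -34.4
[473.6 122.  201.5] lat 34.1
[482.5  51.5 201.5] lat -37.0
stop [567. 116.  22.] bin x -2.3 y 15.9
stop [572.  76.  22.] bin x -2.4 y -23.6
stop [593. 119.  22.] bin x 23.7 y 15.5
stop [598.  80.  22.] bin x 23.6 y -23.1
stop [622.  99.  22.] bin x 49.2 y -7.4
```

move_arm(motion=[{"travel":[0.1,0.1,4],"delta_rot":[0,0,0],"hand":0.8},{"travel":[0.1,0.1,8],"delta_rot":[0,0,0],"hand":0.8},{"travel":[0.1,0.1,11],"delta_rot":[0,0,0],"hand":0.8},{"travel":[0.1,0.1,14],"delta_rot":[0,0,0],"hand":0.8},{"travel":[0.1,0.1,15.5],"delta_rot":[0,0,0],"hand":0.8},{"travel":[0.1,0.1,16],"delta_rot":[0,0,0],"hand":0.8},{"travel":[0.1,0.1,16],"delta_rot":[0,0,0],"hand":0.8},{"travel":[0.1,0.1,16],"delta_rot":[0,0,0],"hand":0.8}])

```text
time: 5.3
tcp_pos: [0.4499, 0.0841, 0.088]
tcp_rot: [0.998, 0.063, 0.001, -0.0]
ft_force: [0.4, 0.2, -1.2]
width: 0.152
finger_force: 78.6
```

```bash
python3 - <<'E'
from h import *
st();plan(*scoop([.5123,.0918,.0045],7.3,-1))
E
```

```text
tcp [449.9  84.1  88. ] yaw,pitch,roll [ 7.26  0.06 -0.  ] F [ 0.4  0.2 -1.2] w 13.0 ff 78.6 j [ 0.12  0.44  2.16 -0.    0.54  1.56] t 5.3
t 5.3 travel cm [0.12 0.03 0.49] rot deg [ 0.   -1.06 -0.04]
```

move_arm(motion=[{"travel":[0,0.02,0.3],"delta_rot":[0,-1,0],"hand":0.8},{"travel":[0,0.02,0.5],"delta_rot":[0,-1,0],"hand":0.8},{"travel":[0,0.02,0.5],"delta_rot":[0,-1,0],"hand":0.8},{"travel":[0,0.02,0.5],"delta_rot":[0,-1,0],"hand":0.8}])

```text
time: 5.7
tcp_pos: [0.4501, 0.0843, 0.0827]
tcp_rot: [0.998, 0.064, -0.008, 0.001]
ft_force: [1.8, -0.7, 2.6]
width: 0.152
finger_force: 79.2
```

```bash
python3 - <<'E'
from h import *
st();plan(*scoop([.5123,.0918,.0045],7.3,-1))
E
```

```text
tcp [450.1  84.3  82.7] yaw,pitch,roll [ 7.29 -0.91 -0.  ] F [ 1.8 -0.7  2.6] w 12.9 ff 79.2 j [ 0.12  0.46  2.15 -0.    0.55  1.56] t 5.7
t 5.7 travel cm [ 0.1   0.04 -0.04] rot deg [ 0.   -0.09 -0.01]
```

move_arm(motion=[{"travel":[0.8,0,0],"delta_rot":[0,0,0],"hand":0.8},{"travel":[1.6,0,-0.02],"delta_rot":[0,0,0],"hand":0.8},{"travel":[2.4,0,-0.03],"delta_rot":[0,0,0],"hand":0.8},{"travel":[3.2,0,-0.05],"delta_rot":[0,0,0],"hand":0.8},{"travel":[4.0,0,-0.06],"delta_rot":[0,0,0],"hand":0.8},{"travel":[4.8,0,-0.08],"delta_rot":[0,0,0],"hand":0.8},{"travel":[5.5,0,-0.09],"delta_rot":[0,0,0],"hand":0.8},{"travel":[6.2,0,-0.1],"delta_rot":[0,0,0],"hand":0.8},{"travel":[6.9,0,-0.11],"delta_rot":[0,0,0],"hand":0.8},{"travel":[7.6,0,-0.12],"delta_rot":[0,0,0],"hand":0.8}])

```text
time: 6.7
tcp_pos: [0.5235, 0.0938, 0.0827]
tcp_rot: [0.998, 0.064, -0.01, 0.001]
ft_force: [-12.3, -0.8, 21.2]
width: 0.151
finger_force: 81.5
```

```bash
cat >> h.py <<'E'
def stops(z,name="wrist",fn=None):
    c=calibration(name);im=get_image(name)
    if fn: cv2.imwrite("pics/"+fn,im[:,:,::-1])
    h=cv2.cvtColor(im,cv2.COLOR_RGB2HSV);m=cv2.inRange(h,(18,130,70),(32,255,255))
    n,l,s,ce=cv2.connectedComponentsWithStats(m)
    for i in range(1,n):
        if s[i,4]>25: print("blob px",np.round(ce[i]),s[i].tolist(),np.round(onz(c,*ce[i],z)*1e3,0))
E
python3 - <<'E'
from h import *
st();stops(.018,fn="w3.png")
t=bot.state();q=R.from_quat(t["tcp_rot"]);print("lip world",(t["tcp_pos"]+q.apply([.098,0,.0775]))*1e3)
E
```

```text
tcp [523.5  93.8  82.7] yaw,pitch,roll [ 7.3  -1.14  0.  ] F [-12.3  -0.8  21.2] w 12.9 ff 81.5 j [ 0.12  0.53  1.98 -0.    0.65  1.56] t 6.7
blob px [262.  66.] [240, 44, 45, 51, 1475] [628. 134.  18.]
blob px [346.  72.] [301, 46, 90, 53, 2706] [631.  91.  18.]
blob px [291. 116.] [269, 93, 45, 47, 1562] [606. 117.  18.]
blob px [339. 127.] [317, 104, 46, 46, 1539] [603.  90.  18.]
lip world [620.618135   106.22775072   3.44626778]
```

View pics/w3.png

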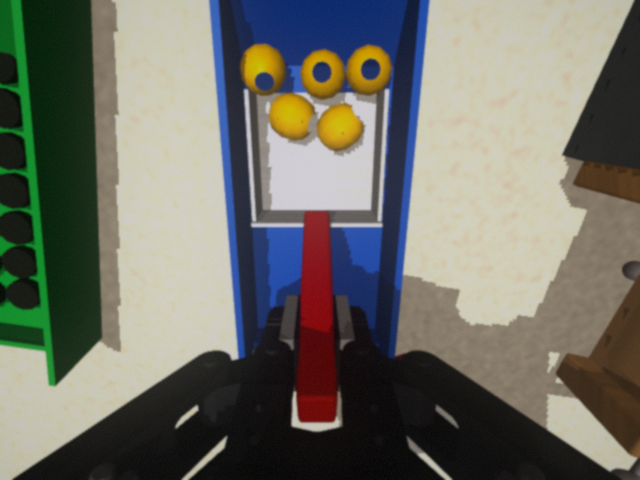

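The wrist view shows two stops in the pan (291,116), (339,127) and three abreast at the lip (262,66), (322,72), (369,69), against the ramp. I relieve the floor pressure and push on a little.

move_arm(motion=[{"travel":[0,0,-0.12],"delta_rot":[0,0,0],"hand":0.8},{"travel":[0.4,0,-0.13],"delta_rot":[0,0,0],"hand":0.8},{"travel":[0.8,0,-0.14],"delta_rot":[0,0,0],"hand":0.8},{"travel":[1.1,0,-0.15],"delta_rot":[0,0,0],"hand":0.8},{"travel":[1.3,0,-0.15],"delta_rot":[0,0,0],"hand":0.8},{"travel":[1.3,0,-0.15],"delta_rot":[0,0,0],"hand":0.8}])

```text
time: 7.35
tcp_pos: [0.538, 0.0955, 0.0834]
tcp_rot: [0.998, 0.064, -0.009, 0.001]
ft_force: [0.1, 0.4, 0.9]
width: 0.151
finger_force: 79.0
```

```bash
python3 - <<'E'
from h import *
st();stops(.018,fn="w4.png")
t=bot.state();q=R.from_quat(t["tcp_rot"]);print("lip world",(t["tcp_pos"]+q.apply([.098,0,.0775]))*1e3)
E
```

```text
tcp [538.   95.5  83.4] yaw,pitch,roll [ 7.29 -0.99  0.  ] F [0.1 0.4 0.9] w 12.9 ff 79.0 j [ 0.12  0.54  1.95 -0.    0.67  1.56] t 7.35
blob px [312.  98.] [253, 50, 135, 118, 6540] [631. 108.  18.]
blob px [349. 127.] [327, 104, 45, 47, 1593] [619.  86.  18.]
lip world [633.88066032 107.821811     4.22134006]
```

```bash
python3 - <<'E'
from h import *
t=bot.state();q=R.from_quat(t["tcp_rot"]);L=t["tcp_pos"]+q.apply([.098,0,.0775])
f=np.array([np.cos(np.radians(7.3)),np.sin(np.radians(7.3)),0])
for p in (3,7,11,15,19,22,25):
    u=.07*np.sin(np.radians(p));l=L+[0,0,.002+u]+f*(u/np.tan(np.radians(40))-.002)
    rs=R.from_euler('z',7.3,degrees=True)*R.from_euler('y',-p,degrees=True)
    P,r=scoop(l-rs.apply([.035,0,0]),7.3,p);print(p,end=" ");plan(P,r)
E
```

```text
3 t 7.4 travel cm [-0.29  0.    0.13] rot deg [ 0.    3.98 -0.  ]
7 t 7.4 travel cm [-0.18  0.    0.37] rot deg [ 0.    7.98 -0.  ]
11 t 7.4 travel cm [-0.03  0.    0.64] rot deg [ 0.   11.98 -0.  ]
15 t 7.4 travel cm [0.17 0.   0.95] rot deg [ 0.   15.98 -0.  ]
19 t 7.4 travel cm [0.42 0.   1.29] rot deg [ 0.   19.98 -0.  ]
22 t 7.4 travel cm [0.63 0.   1.57] rot deg [ 0.   22.98 -0.  ]
25 t 7.4 travel cm [0.87 0.   1.86] rot deg [ 0.   25.98 -0.  ]
```

move_arm(motion=[{"travel":[-0.29,0,0.1],"delta_rot":[0,4,0],"hand":0.8},{"travel":[-0.18,0,0.34],"delta_rot":[0,8,0],"hand":0.8},{"travel":[-0.03,0,0.61],"delta_rot":[0,12,0],"hand":0.8},{"travel":[0.17,0,0.92],"delta_rot":[0,16,0],"hand":0.8},{"travel":[0.42,0,1.26],"delta_rot":[0,20,0],"hand":0.8},{"travel":[0.63,0,1.54],"delta_rot":[0,23,0],"hand":0.8},{"travel":[0.87,0,1.83],"delta_rot":[0,26,0],"hand":0.8},{"travel":[0.87,0,1.83],"delta_rot":[0,26,0],"hand":0.8},{"travel":[0.87,0,1.83],"delta_rot":[0,26,0],"hand":0.8}])

```text
time: 8.3
tcp_pos: [0.5611, 0.0984, 0.0975]
tcp_rot: [0.98, 0.063, 0.187, -0.013]
ft_force: [0.3, -0.8, -2.4]
width: 0.149
finger_force: 79.4
```

```bash
python3 - <<'E'
from h import *
st();stops(.03,fn="w5.png")
E
```

```text
tcp [561.1  98.4  97.5] yaw,pitch,roll [ 7.29 21.62  0.18] F [ 0.3 -0.8 -2.4] w 12.7 ff 79.4 j [0.12 0.45 2.22 0.08 0.09 1.48] t 8.3
blob px [317.  56.] [300, 38, 32, 36, 770] [720. 117.  30.]
blob px [313. 165.] [256, 126, 106, 91, 3763] [647. 111.  30.]
blob px [281. 194.] [258, 175, 43, 41, 1184] [625. 129.  30.]
blob px [603. 283.] [594, 273, 23, 20, 223] [594. -84.  30.]
```

View pics/w5.png

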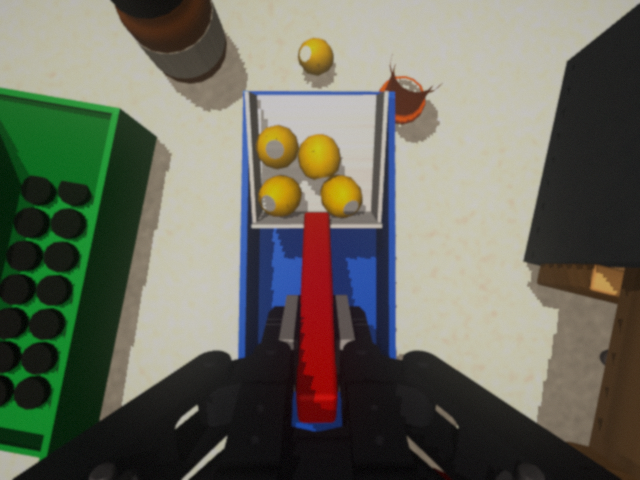

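The pan now holds four stops (277,147), (319,157), (279,196), (341,196). The fifth has hopped over the far wall to (316,56), so I track it.

```bash
python3 - <<'E'
from h import *
for i in range(3): stops(.012,"scene",fn=f"s{i}.png"); print()
stops(.012,"side",fn="d1.png");print();stops(.012,"wrist");st()
E
```

```text
blob px [538. 139.] [523, 133, 27, 17, 209] [890. 527.  12.]
blob px [527. 161.] [522, 156, 10, 13, 82] [888. 428.  12.]
blob px [387. 188.] [373, 180, 26, 17, 269] [618. 160.  12.]
blob px [425. 216.] [420, 211, 10, 11, 80] [733. 124.  12.]

blob px [538. 139.] [523, 133, 27, 17, 209] [890. 527.  12.]
blob px [527. 161.] [522, 156, 10, 13, 82] [888. 428.  12.]
blob px [386. 188.] [373, 180, 26, 17, 270] [618. 160.  12.]
blob px [427. 216.] [423, 211, 10, 11, 78] [738. 126.  12.]

blob px [538. 139.] [523, 133, 27, 16, 208] [889. 527.  12.]
blob px [527. 161.] [522, 156, 10, 13, 82] [888. 428.  12.]
blob px [386. 188.] [373, 180, 26, 17, 273] [618. 160.  12.]
blob px [430. 215.] [425, 211, 10, 10, 74] [743. 130.  12.]

blob px [110. 302.] [102, 289, 17, 28, 284] [981. 228.  12.]
blob px [252. 295.] [243, 291, 19, 10, 120] [664.  60.  12.]
blob px [208. 304.] [204, 300, 9, 9, 58] [749. 133.  12.]
blob px [ 45. 397.] [25, 380, 40, 35, 1035] [895. 495.  12.]

blob px [297.  21.] [282, 3, 32, 37, 874] [753. 136.  12.]
blob px [313. 165.] [256, 126, 106, 91, 3768] [650. 112.  12.]
blob px [281. 194.] [258, 175, 43, 41, 1184] [627. 131.  12.]
blob px [604. 282.] [595, 272, 23, 20, 223] [595. -98.  12.]
tcp [560.5  98.4  96.9] yaw,pitch,roll [ 7.31 21.53  0.18] F [ 0.1  0.4 -1.5] w 12.9 ff 79.4 j [0.12 0.45 2.22 0.08 0.09 1.48] t 8.6
```

move_arm(motion=[{"travel":[0.8,0,-1.8],"delta_rot":[0,0,0],"hand":0.8},{"travel":[2,0,-4.5],"delta_rot":[0,0,0],"hand":0.8},{"travel":[3.2,0,-7.2],"delta_rot":[0,0,0],"hand":0.8},{"travel":[4.6,0,-10],"delta_rot":[0,0,0],"hand":0.8},{"travel":[5.6,0,-12.4],"delta_rot":[0,0,0],"hand":0.8},{"travel":[6.2,0,-14],"delta_rot":[0,0,0],"hand":0.8},{"travel":[6.2,0,-14],"delta_rot":[0,0,0],"hand":0.8}])

```text
time: 9.3
tcp_pos: [0.5681, 0.0989, 0.2527]
tcp_rot: [0.98, 0.063, 0.189, -0.014]
ft_force: [0.8, 0.6, -2.0]
width: 0.151
finger_force: 79.4
```

```bash
python3 - <<'E'
from h import *
stops(.012,"scene");print();stops(.012,"side",fn="d2.png");st()
S=calibration("scene")
for p in ((405,392),(437,405),(450,290),(480,225),(505,190),(525,172)):print(p,np.round(onz(S,*p,0)*1e3))
E
```

```text
blob px [398. 136.] [385, 128, 27, 17, 308] [564. 351.  12.]
blob px [537. 139.] [523, 133, 27, 16, 206] [889. 527.  12.]
blob px [527. 161.] [523, 156, 9, 13, 77] [889. 428.  12.]
blob px [441. 219.] [436, 215, 10, 10, 62] [770. 133.  12.]

blob px [483.  72.] [472, 46, 24, 54, 740] [  352. -2569.    12.]
blob px [244. 244.] [235, 239, 19, 12, 158] [ 803. -132.   12.]
blob px [110. 302.] [102, 289, 17, 28, 285] [981. 228.  12.]
blob px [202. 301.] [198, 297, 8, 9, 53] [771. 130.  12.]
blob px [ 45. 397.] [25, 380, 40, 35, 1036] [895. 495.  12.]
tcp [566.6  98.7 249.7] yaw,pitch,roll [ 7.3  21.56  0.18] F [-0.7 -0.3 -1.7] w 13.2 ff 79.4 j [0.11 0.19 2.07 0.02 0.51 1.54] t 9.4
(405, 392) [ 863. -283.    0.]
(437, 405) [ 923. -277.    0.]
(450, 290) [856. -32.   0.]
(480, 225) [853. 172.   0.]
(505, 190) [870. 312.   0.]
(525, 172) [895. 399.   0.]
```

```bash
cat >> h.py <<'E'
CX=np.array([.9936,-.1132,0])
PAN=np.array([.490,-.117,0])
def lipplan(d,z,p,yaw=-6.5): # lip at d (m) behind the panel's outer face, height z
    l=PAN+CX*d+[0,0,z];rs=R.from_euler('z',yaw,degrees=True)*R.from_euler('y',-p,degrees=True)
    P,r=scoop(l-rs.apply([.035,0,0]),yaw,p);print(p,np.round(P,3),end=" ");plan(P,r)
E
python3 - <<'E'
from h import *
lipplan(.05,.20,21);stops(.012,"scene")
E
```

```text
21 [ 0.421 -0.109  0.237] t 9.4 travel cm [-16.33  18.75  -5.17] rot deg [-5.19 -0.54 12.86]
blob px [397. 137.] [384, 129, 27, 17, 310] [563. 345.  12.]
blob px [538. 139.] [523, 133, 27, 16, 206] [889. 527.  12.]
blob px [527. 161.] [523, 156, 9, 13, 77] [889. 429.  12.]
blob px [442. 220.] [437, 216, 10, 10, 63] [772. 132.  12.]
```

```bash
python3 - <<'E'
from h import *
for a in ((.09,.2,15),(.07,.17,12),(.065,.14,6),(.06,.125,0)):lipplan(*a)
E
```

```text
15 [ 0.465 -0.114  0.249] t 9.45 travel cm [-11.8   19.82  -4.76] rot deg [-4.5  -6.43 13.12]
12 [ 0.448 -0.112  0.225] t 9.45 travel cm [-14.24  19.41  -3.13] rot deg [-4.16 -9.42 13.25]
6 [ 0.45  -0.112  0.207] t 9.45 travel cm [-14.8   19.45  -1.35] rot deg [ -3.47 -15.39  13.47]
0 [ 0.452 -0.113  0.202] t 9.45 travel cm [-14.72  19.51  -0.85] rot deg [ -2.77 -21.36  13.67]
```

move_arm(motion=[{"travel":[-0.7,1.2,-0.3],"delta_rot":[-0.3,-0.4,0.8],"hand":0.8},{"travel":[-2,3.4,-0.8],"delta_rot":[-0.8,-1.1,2.2],"hand":0.8},{"travel":[-3.7,6.2,-1.5],"delta_rot":[-1.4,-2,4.1],"hand":0.8},{"travel":[-5.4,9.1,-2.2],"delta_rot":[-2.1,-2.9,6],"hand":0.8},{"travel":[-7.1,12,-2.9],"delta_rot":[-2.7,-3.9,7.9],"hand":0.8},{"travel":[-8.8,14.9,-3.6],"delta_rot":[-3.4,-4.8,9.8],"hand":0.8},{"travel":[-10.4,17.5,-4.2],"delta_rot":[-4,-5.7,11.6],"hand":0.8},{"travel":[-11.4,19.2,-4.6],"delta_rot":[-4.3,-6.2,12.7],"hand":0.8},{"travel":[-11.8,19.8,-4.76],"delta_rot":[-4.5,-6.4,13.1],"hand":0.8},{"travel":[-11.8,19.8,-4.76],"delta_rot":[-4.5,-6.4,13.1],"hand":0.8}])

```text
time: 10.45
tcp_pos: [0.4653, -0.1146, 0.2498]
tcp_rot: [0.99, -0.057, 0.131, 0.007]
ft_force: [-1.1, 0.6, -1.4]
width: 0.155
finger_force: 79.4
```

```bash
python3 - <<'E'
from h import *
st()
stops(.19,"wrist");print();stops(.012,"scene")
for a in ((.07,.16,8),(.065,.135,2),(.06,.125,-5),(.055,.118,-15),(.055,.112,-25),(.055,.11,-35),(.055,.11,-45),(.055,.11,-55)):lipplan(*a)
E
```

```text
tcp [ 465.3 -114.6  249.8] yaw,pitch,roll [-6.59 15.04  0.03] F [-1.1  0.6 -1.4] w 13.2 ff 79.4 j [-0.35  0.09  2.15  0.1   0.64  1.26] t 10.45
blob px [56.  6.] [43, 0, 26, 14, 239] [650.  18. 190.]
blob px [315. 176.] [259, 135, 116, 82, 4844] [ 534. -123.  190.]
blob px [272. 236.] [222, 229, 79, 18, 513] [501. -92. 190.]
blob px [398. 239.] [389, 231, 17, 15, 214] [ 490. -169.  190.]

blob px [538. 139.] [523, 133, 27, 17, 209] [890. 527.  12.]
blob px [527. 161.] [522, 156, 10, 13, 83] [888. 428.  12.]
blob px [296. 194.] [278, 184, 34, 20, 382] [436.  34.  12.]
blob px [442. 219.] [437, 216, 10, 9, 59] [772. 133.  12.]
8 [ 0.452 -0.113  0.223] t 10.55 travel cm [-2.01  0.07  2.25] rot deg [-0.05 -7.09  0.02]
2 [ 0.455 -0.113  0.209] t 10.55 travel cm [-2.17  0.07  3.67] rot deg [ -0.04 -13.09   0.02]
-5 [ 0.459 -0.114  0.211] t 10.55 travel cm [-1.66  0.07  3.63] rot deg [ -0.04 -20.09   0.03]
-15 [ 0.471 -0.115  0.218] t 10.55 travel cm [-0.38  0.07  3.2 ] rot deg [-4.000e-02 -3.009e+01  3.000e-02]
-25 [ 0.489 -0.117  0.224] t 10.55 travel cm [1.55 0.07 3.16] rot deg [-4.000e-02 -4.009e+01  3.000e-02]
-35 [ 0.509 -0.119  0.23 ] t 10.55 travel cm [3.66 0.07 3.1 ] rot deg [-4.000e-02 -5.009e+01  4.000e-02]
-45 [ 0.53  -0.122  0.234] t 10.55 travel cm [5.84 0.07 3.23] rot deg [-3.000e-02 -6.009e+01  4.000e-02]
-55 [ 0.552 -0.124  0.235] t 10.55 travel cm [7.95 0.08 3.74] rot deg [-3.000e-02 -7.009e+01  4.000e-02]
```

move_arm(motion=[{"travel":[-1,0.07,1.1],"delta_rot":[0,-3.5,0],"hand":0.8},{"travel":[-2,0.07,2.25],"delta_rot":[0,-7,0],"hand":0.8},{"travel":[-2.1,0.07,3],"delta_rot":[0,-10,0],"hand":0.8},{"travel":[-2.15,0.07,3.65],"delta_rot":[0,-13,0],"hand":0.8},{"travel":[-1.66,0.07,3.63],"delta_rot":[0,-20,0],"hand":0.8},{"travel":[-1,0.07,3.4],"delta_rot":[0,-25,0],"hand":0.8},{"travel":[-0.4,0.07,3.2],"delta_rot":[0,-30,0],"hand":0.8},{"travel":[0.6,0.07,3.18],"delta_rot":[0,-35,0],"hand":0.8},{"travel":[1.55,0.07,3.16],"delta_rot":[0,-40,0],"hand":0.8},{"travel":[2.6,0.07,3.1],"delta_rot":[0,-45,0],"hand":0.8}])

```text
time: 11.55
tcp_pos: [0.5, -0.1173, 0.2272]
tcp_rot: [0.964, -0.054, -0.259, -0.014]
ft_force: [-0.5, 0.3, -2.1]
width: 0.151
finger_force: 79.4
```

```bash
python3 - <<'E'
from h import *
st();stops(.09,"scene");stops(.09,"side")
for a in ((.055,.112,-35),(.055,.112,-45),(.055,.112,-55)):lipplan(*a)
E
```

```text
tcp [ 500.  -117.3  227.2] yaw,pitch,roll [ -6.37 -30.05   0.  ] F [-0.5  0.3 -2.1] w 12.9 ff 79.4 j [-0.24  0.6   1.53 -0.07  1.54  1.46] t 11.55
blob px [538. 139.] [523, 133, 27, 17, 209] [891. 423.  90.]
blob px [527. 161.] [520, 156, 13, 13, 89] [889. 331.  90.]
blob px [302. 219.] [297, 213, 12, 11, 91] [525. -83.  90.]
blob px [442. 220.] [437, 216, 10, 9, 62] [783.  62.  90.]
blob px [314. 230.] [308, 225, 13, 11, 101] [562. -97.  90.]
blob px [308. 239.] [301, 228, 14, 22, 142] [ 589. -133.   90.]
blob px [110. 302.] [102, 289, 17, 28, 285] [900. 284.  90.]
blob px [202. 300.] [198, 297, 8, 9, 50] [712. 195.  90.]
blob px [ 45. 397.] [25, 380, 40, 35, 1037] [823. 524.  90.]
-35 [ 0.509 -0.119  0.232] t 11.65 travel cm [ 0.38  0.08 -0.96] rot deg [ 0.06 -4.91  0.14]
-45 [ 0.53  -0.122  0.236] t 11.65 travel cm [ 2.    0.09 -2.41] rot deg [  0.07 -14.91   0.13]
-55 [ 0.552 -0.124  0.237] t 11.65 travel cm [ 3.86  0.09 -3.56] rot deg [  0.08 -24.91   0.13]
```

move_arm(motion=[{"travel":[0.38,0.08,-0.96],"delta_rot":[0,-5,0],"hand":0.8},{"travel":[1.2,0.08,-1.7],"delta_rot":[0,-10,0],"hand":0.8},{"travel":[2,0.08,-2.4],"delta_rot":[0,-15,0],"hand":0.8},{"travel":[2.9,0.08,-3],"delta_rot":[0,-20,0],"hand":0.8},{"travel":[3.86,0.08,-3.6],"delta_rot":[0,-25,0],"hand":0.8},{"travel":[3.86,0.08,-3.6],"delta_rot":[0,-25,0],"hand":0.8},{"travel":[3.86,0.08,-3.6],"delta_rot":[0,-25,0],"hand":0.8},{"travel":[3.86,0.08,-3.6],"delta_rot":[0,-25,0],"hand":0.8}])

```text
time: 12.45
tcp_pos: [0.5498, -0.1246, 0.24]
tcp_rot: [0.887, -0.05, -0.459, -0.026]
ft_force: [-1.1, 0.8, -0.8]
width: 0.153
finger_force: 79.5
```

```bash
python3 - <<'E'
from h import *
st();stops(.09,"wrist",fn="w6.png");print();stops(.09,"scene")
s=bot.state();q=R.from_quat(s["tcp_rot"])
plan(s["tcp_pos"]+[-.03,0,.10],rot(-6.5,-30))
plan(s["tcp_pos"]+[-.05,0,.10],rot(-6.5,0))
E
```

```text
tcp [ 549.8 -124.6  240. ] yaw,pitch,roll [-6.420e+00 -5.473e+01  2.000e-02] F [-1.1  0.8 -0.8] w 13.0 ff 79.5 j [-0.22  0.93  1.09 -0.1   2.08  1.46] t 12.45
blob px [227. 143.] [205, 139, 41, 10, 322] [461. -40.  90.]

t 12.55 travel cm [-9.88  0.34 -3.34] rot deg [2.000e-02 2.471e+01 4.000e-02]
t 12.55 travel cm [-11.03   0.56  -1.72] rot deg [1.000e-02 5.471e+01 4.000e-02]
```

move_arm(motion=[{"travel":[-3,0.1,-2],"delta_rot":[0,3,0],"hand":0.8},{"travel":[-6,0.2,-3],"delta_rot":[0,10,0],"hand":0.8},{"travel":[-9,0.3,-3.3],"delta_rot":[0,18,0],"hand":0.8},{"travel":[-10,0.3,-3.3],"delta_rot":[0,26,0],"hand":0.8},{"travel":[-11,0.5,-3],"delta_rot":[0,34,0],"hand":0.8},{"travel":[-11,0.5,-2.5],"delta_rot":[0,42,0],"hand":0.8},{"travel":[-11,0.5,-1.7],"delta_rot":[0,49,0],"hand":0.8},{"travel":[-11,0.5,-1.7],"delta_rot":[0,54.7,0],"hand":0.8},{"travel":[-11,0.5,-1.7],"delta_rot":[0,54.7,0],"hand":0.8}])

```text
time: 13.45
tcp_pos: [0.4978, -0.124, 0.3412]
tcp_rot: [0.998, -0.057, 0.001, 0.0]
ft_force: [-1.2, 0.2, -1.4]
width: 0.154
finger_force: 79.5
```

```bash
python3 - <<'E'
from h import *
st();stops(.09,"side",fn="d3.png");print();stops(.012,"scene",fn="s5.png");print();stops(.087,"wrist",fn="w7.png")
E
```

```text
tcp [ 497.8 -124.   341.2] yaw,pitch,roll [-6.52  0.14 -0.02] F [-1.2  0.2 -1.4] w 13.1 ff 79.5 j [-0.3   0.18  1.76  0.    1.2   1.38] t 13.45
blob px [482.  74.] [472, 46, 19, 54, 641] [  336. -2170.    90.]
blob px [306. 238.] [302, 228, 10, 20, 133] [ 594. -136.   90.]
blob px [110. 302.] [102, 289, 17, 28, 285] [900. 284.  90.]
blob px [202. 301.] [198, 297, 8, 9, 51] [711. 195.  90.]
blob px [ 45. 397.] [26, 380, 39, 35, 1035] [823. 524.  90.]

blob px [538. 139.] [523, 133, 27, 17, 207] [890. 527.  12.]
blob px [527. 161.] [522, 156, 10, 13, 83] [888. 428.  12.]
blob px [442. 220.] [437, 216, 10, 9, 60] [772. 133.  12.]

blob px [242. 209.] [238, 206, 12, 8, 44] [497. -41.  87.]
```

View pics/s5.png

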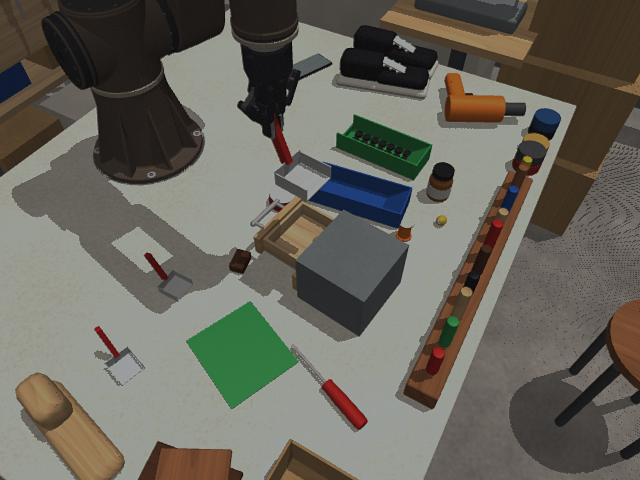

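The scoop is empty, with no yellow left in its pan. The stops are in the drawer, seen there during the pour. The stray stop rests at (442,220), between the jar (440,183), the spool (404,232) and the wooden rail. I use the last pictures numerically to measure free space around it.

```bash
python3 - <<'E'
from h import *
S=calibration("scene");im=cv2.imread("pics/s5.png").astype(int);hsv=cv2.cvtColor(im.astype(np.uint8),cv2.COLOR_BGR2HSV)
for v in (190,200,210,220,230,240,250,260,280,300,330,360):
    row=im[v];u0=455 if v<270 else 410
    u=next(u for u in range(u0,560) if hsv[v,u,2]<110 and hsv[v,u,1]>60)
    print(v,u,hsv[v,u],np.round(onz(S,u,v,0)*1e3,0))
# brown rail extents near ball y
D=calibration("side")
d=cv2.imread("pics/d3.png");hd=cv2.cvtColor(d,cv2.COLOR_BGR2HSV)
for v in (255,270,285,300,315):
    print(v,[(u,tuple(hd[v,u])) for u in range(110,240,10)])
# jar: dark/amber blob
def blob(im,box,lo,hi):
    x0,y0,x1,y1=box;m=cv2.inRange(cv2.cvtColor(im[y0:y1,x0:x1],cv2.COLOR_BGR2HSV),lo,hi);ys,xs=np.nonzero(m);return xs.min()+x0,xs.max()+x0,ys.min()+y0,ys.max()+y0
b=blob(im.astype(np.uint8),(420,150,465,205),(0,0,0),(179,255,70));print("jar S dark",b)
b2=blob(d,(170,295,215,345),(0,0,0),(179,255,90));print("jar D dark",b2)
E
```

```text
190 499 [14 82 75] [857. 304.   0.]
200 494 [12 67 65] [857. 265.   0.]
210 490 [ 11 133  90] [859. 229.   0.]
220 485 [ 12 115  62] [858. 193.   0.]
230 480 [ 10 110  81] [858. 157.   0.]
240 475 [13 85 78] [858. 123.   0.]
250 470 [12 68 68] [857.  90.   0.]
260 466 [ 12 132  60] [859.  59.   0.]
280 456 [ 12 114  58] [858.  -2.   0.]
300 446 [13 75 71] [858. -60.   0.]
330 432 [ 12 135  83] [ 858. -140.    0.]
360 417 [11 73 73] [ 858. -214.   -0.]
255 [(110, (np.uint8(45), np.uint8(8), np.uint8(67))), (120, (np.uint8(16), np.uint8(32), np.uint8(103))), (130, (np.uint8(21), np.uint8(34), np.uint8(105))), (140, (np.uint8(123), np.uint8(22), np.uint8(105))), (150, (np.uint8(15), np.uint8(30), np.uint8(102))), (160, (np.uint8(16), np.uint8(111), np.uint8(149))), (170, (np.uint8(15), np.uint8(30), np.uint8(102))), (180, (np.uint8(0), np.uint8(195), np.uint8(119))), (190, (np.uint8(11), np.uint8(148), np.uint8(169))), (200, (np.uint8(11), np.uint8(139), np.uint8(86))), (210, (np.uint8(11), np.uint8(141), np.uint8(85))), (220, (np.uint8(24), np.uint8(23), np.uint8(228))), (230, (np.uint
[... 2216 characters left out ...]
), np.uint8(137), np.uint8(110))), (140, (np.uint8(10), np.uint8(134), np.uint8(78))), (150, (np.uint8(12), np.uint8(132), np.uint8(85))), (160, (np.uint8(21), np.uint8(21), np.uint8(235))), (170, (np.uint8(23), np.uint8(20), np.uint8(232))), (180, (np.uint8(19), np.uint8(46), np.uint8(205))), (190, (np.uint8(150), np.uint8(11), np.uint8(23))), (200, (np.uint8(13), np.uint8(164), np.uint8(98))), (210, (np.uint8(22), np.uint8(20), np.uint8(233))), (220, (np.uint8(23), np.uint8(20), np.uint8(233))), (230, (np.uint8(109), np.uint8(187), np.uint8(113)))]
jar S dark (np.int64(420), np.int64(454), np.int64(150), np.int64(201))
jar D dark (np.int64(170), np.int64(204), np.int64(295), np.int64(337))
```

```bash
python3 - <<'E'
from h import *
S=calibration("scene");D=calibration("side")
print("jar lid centre tri",tri(S,(443,170),D,(190.5,308)))
print(onz(S,440,194,0),onz(D,194,330,0))
print("ball",onz(S,442,220,.012),onz(D,202,300.5,.012))
for v in(300,):
    print("rail face u",onz(D,165,300,0),proj(D,[.858,.133,0]),proj(D,[.858,.133,.03]))
L=np.array([.752,.132,.008])
for d,z,p in((0,.12,-40),(0,.012,-40),(.080,.012,-40)):
    l=np.array([.750+d,.132,z]);rs=R.from_euler('y',-p,degrees=True)
    P,r=scoop(l-rs.apply([.035,0,0]),0,p);print(p,np.round(P,3),end=" ");plan(P,r)
st()
d=cv2.imread("pics/d3.png");print([tuple(int(x) for x in cv2.cvtColor(d,cv2.COLOR_BGR2HSV)[v,162]) for v in range(255,306,3)])
E
```

```text
jar lid centre tri (array([0.72843437, 0.21698695, 0.07890366]), np.float64(7.672392496705818e-06))
[ 7.36023863e-01  2.18801900e-01 -1.11022302e-16] [0.73605925 0.21353037 0.        ]
ball [0.77251506 0.131449   0.012     ] [0.77045969 0.12893261 0.012     ]
rail face u [0.86924267 0.15577662 0.        ] [174.06583475 295.76552447] [171.96391856 287.17738885]
-40 [0.725 0.132 0.242] t 13.6 travel cm [ 19.42 -28.02   9.68] rot deg [ -2.28 -39.74  -6.22]
-40 [0.725 0.132 0.134] t 13.6 travel cm [ 19.46 -28.02  20.48] rot deg [ -2.28 -39.74  -6.22]
-40 [0.805 0.132 0.134] t 13.6 travel cm [ 27.41 -28.93  20.45] rot deg [ -2.28 -39.74  -6.22]
tcp [ 500.5 -124.5  339.9] yaw,pitch,roll [-6.49 -0.22  0.01] F [-0.2  1.  -1.5] w 12.9 ff 79.5 j [-0.3   0.19  1.75 -0.    1.2   1.38] t 13.6
[(17, 110, 139), (16, 115, 138), (16, 110, 134), (16, 115, 137), (16, 112, 143), (14, 120, 155), (11, 152, 179), (11, 148, 176), (11, 145, 156), (11, 148, 122), (12, 145, 104), (11, 149, 139), (12, 134, 78), (11, 137, 78), (11, 137, 78), (12, 135, 83), (12, 142, 81)]
```

move_arm(motion=[{"travel":[2,-2.8,0],"delta_rot":[-0.2,-4,-0.6],"hand":0.8},{"travel":[4.5,-6.5,0],"delta_rot":[-0.5,-9,-1.4],"hand":0.8},{"travel":[7,-10,0],"delta_rot":[-0.8,-14.3,-2.2],"hand":0.8},{"travel":[9.5,-13.7,0],"delta_rot":[-1.1,-19.5,-3],"hand":0.8},{"travel":[12,-17.3,0],"delta_rot":[-1.4,-24.5,-3.8],"hand":0.8},{"travel":[14.5,-21,1],"delta_rot":[-1.7,-29.7,-4.6],"hand":0.8},{"travel":[17,-24.5,3],"delta_rot":[-2,-34.8,-5.4],"hand":0.8},{"travel":[19,-27.4,6],"delta_rot":[-2.2,-38.9,-6.1],"hand":0.8},{"travel":[19.4,-28,9],"delta_rot":[-2.3,-39.7,-6.2],"hand":0.8},{"travel":[19.4,-28,9.6],"delta_rot":[-2.3,-39.7,-6.2],"hand":0.8}])

```text
time: 14.6
tcp_pos: [0.7235, 0.1344, 0.2311]
tcp_rot: [0.937, 0.001, -0.348, 0.001]
ft_force: [-0.6, -1.3, -4.2]
width: 0.153
finger_force: 79.4
```

```bash
cat >> h.py <<'E'
def lipw(x,y,z,p,yaw=0):
    rs=R.from_euler('z',yaw,degrees=True)*R.from_euler('y',-p,degrees=True)
    P,r=scoop(np.array([x,y,z])-rs.apply([.035,0,0]),yaw,p);print(p,np.round(P,3),end=" ");plan(P,r)
E
python3 - <<'E'
from h import *
stops(.012,"wrist");print();stops(.012,"scene");print();stops(.012,"side");st()
for x,z in((.748,.07),(.748,.012),(.832,.012)):lipw(x,.132,z,-40)
E
```

```text
blob px [549. 286.] [509, 282, 80, 8, 225] [ 252. -313.   12.]

blob px [538. 139.] [523, 133, 27, 17, 208] [890. 527.  12.]
blob px [527. 161.] [522, 156, 10, 13, 84] [888. 427.  12.]
blob px [442. 220.] [437, 216, 10, 9, 60] [772. 133.  12.]

blob px [483.  72.] [472, 46, 25, 54, 741] [  352. -2570.    12.]
blob px [306. 238.] [302, 228, 10, 20, 133] [ 641. -239.   12.]
blob px [110. 302.] [102, 289, 17, 28, 285] [981. 228.  12.]
blob px [202. 301.] [198, 297, 8, 9, 51] [771. 129.  12.]
blob px [ 45. 397.] [25, 380, 40, 35, 1037] [895. 495.  12.]
tcp [724.3 131.8 242. ] yaw,pitch,roll [-3.000e-02 -4.001e+01 -7.000e-02] F [ 0.1  0.2 -0.2] w 13.0 ff 79.4 j [0.11 1.09 0.55 0.08 2.19 1.7 ] t 14.75
-40 [0.723 0.132 0.192] t 14.75 travel cm [ 3.07 -0.03  3.9 ] rot deg [ 0.05  0.01 -0.03]
-40 [0.723 0.132 0.134] t 14.75 travel cm [ 6.8  -0.03  8.34] rot deg [ 0.05  0.01 -0.03]
-40 [0.807 0.132 0.134] t 14.75 travel cm [13.23 -0.03  2.94] rot deg [ 0.05  0.01 -0.03]
```

move_arm(motion=[{"travel":[1.5,0,2],"delta_rot":[0,0,0],"hand":0.8},{"travel":[3.07,0,3.9],"delta_rot":[0,0,0],"hand":0.8},{"travel":[4.9,0,6.1],"delta_rot":[0,0,0],"hand":0.8},{"travel":[6.3,0,7.7],"delta_rot":[0,0,0],"hand":0.8},{"travel":[6.8,0,8.3],"delta_rot":[0,0,0],"hand":0.8},{"travel":[6.8,0,8.3],"delta_rot":[0,0,0],"hand":0.8}])

```text
time: 15.35
tcp_pos: [0.7233, 0.1316, 0.1359]
tcp_rot: [0.94, -0.0, -0.341, 0.0]
ft_force: [-0.1, 0.0, -0.5]
width: 0.151
finger_force: 79.4
```

```bash
python3 - <<'E'
from h import *
st();stops(.012,"scene")
for x in(.756,.832):lipw(x,.132,.011,-40)
E
```

```text
tcp [723.3 131.6 135.9] yaw,pitch,roll [-3.000e-02 -3.992e+01 -2.000e-02] F [-0.1  0.  -0.5] w 12.9 ff 79.4 j [0.1  1.15 0.66 0.07 2.02 1.68] t 15.35
blob px [527. 162.] [520, 158, 13, 11, 58] [891. 423.  12.]
blob px [442. 220.] [437, 216, 10, 9, 60] [772. 133.  12.]
-40 [0.731 0.132 0.133] t 15.4 travel cm [ 0.76 -0.03 -0.2 ] rot deg [-0.   -0.14 -0.01]
-40 [0.807 0.132 0.133] t 15.4 travel cm [ 6.6  -0.03 -5.07] rot deg [-0.   -0.14 -0.01]
```

move_arm(motion=[{"travel":[0.7,0,-0.25],"delta_rot":[0,0,0],"hand":0.8},{"travel":[1.3,0,-0.7],"delta_rot":[0,0,0],"hand":0.8},{"travel":[1.9,0,-1.2],"delta_rot":[0,0,0],"hand":0.8},{"travel":[2.5,0,-1.7],"delta_rot":[0,0,0],"hand":0.8},{"travel":[3.2,0,-2.25],"delta_rot":[0,0,0],"hand":0.8},{"travel":[3.9,0,-2.85],"delta_rot":[0,0,0],"hand":0.8},{"travel":[4.6,0,-3.4],"delta_rot":[0,0,0],"hand":0.8},{"travel":[5.3,0,-4],"delta_rot":[0,0,0],"hand":0.8},{"travel":[5.9,0,-4.5],"delta_rot":[0,0,0],"hand":0.8},{"travel":[6.4,0,-4.9],"delta_rot":[0,0,0],"hand":0.8}])

```text
time: 16.4
tcp_pos: [0.7851, 0.1295, 0.1316]
tcp_rot: [0.943, -0.0, -0.333, -0.001]
ft_force: [0.5, 0.1, -1.3]
width: 0.152
finger_force: 79.5
```

```bash
python3 - <<'E'
from h import *
st();stops(.012,"scene",fn="s6.png");print();stops(.012,"side");print();stops(.012,"wrist")
s=bot.state();q=R.from_quat(s["tcp_rot"]);print("lip",s["tcp_pos"]+q.apply([.098,0,.0775]))
E
```

```text
tcp [785.1 129.5 131.6] yaw,pitch,roll [ 1.00e-02 -3.89e+01  1.50e-01] F [ 0.5  0.1 -1.3] w 13.0 ff 79.5 j [0.1  1.34 0.23 0.08 2.24 1.7 ] t 16.4
blob px [471. 222.] [466, 218, 11, 9, 66] [832. 160.  12.]

blob px [483.  72.] [472, 46, 25, 54, 741] [  352. -2569.    12.]
blob px [110. 302.] [102, 289, 17, 28, 286] [981. 228.  12.]
blob px [172. 300.] [170, 296, 7, 9, 35] [842. 157.  12.]
blob px [ 45. 397.] [25, 380, 40, 35, 1036] [895. 495.  12.]

blob px [265.  59.] [241, 44, 50, 36, 1444] [835. 155.  12.]
blob px [528. 393.] [513, 392, 30, 3, 43] [-136. -466.   12.]
lip [0.81237164 0.12972561 0.00927987]
```

```bash
python3 - <<'E'
from h import *
stops(.012,"scene");print();stops(.012,"wrist")
for a in((.79,.130,.08,-40),(.79,.14,.09,-20),(.795,.146,.07,0)):lipw(*a)
E
```

```text
blob px [473. 223.] [469, 219, 10, 10, 75] [838. 158.  12.]

blob px [258.  57.] [234, 44, 50, 31, 1246] [836. 158.  12.]
blob px [531. 393.] [513, 393, 34, 2, 40] [-140. -476.   12.]
-40 [0.765 0.13  0.202] t 16.65 travel cm [-6.06 -0.05 -4.31] rot deg [-0.14 -0.99  0.01]
-20 [0.724 0.14  0.196] t 16.65 travel cm [-8.82 -1.04 -1.31] rot deg [-0.14 19.01 -0.02]
0 [0.697 0.146 0.148] t 16.65 travel cm [-7.87 -1.63  4.22] rot deg [-0.13 39.01 -0.04]
```

move_arm(motion=[{"travel":[-3,0,-2.2],"delta_rot":[0,0,0],"hand":0.8},{"travel":[-6,0,-4.3],"delta_rot":[0,3,0],"hand":0.8},{"travel":[-7.5,-0.5,-3],"delta_rot":[0,11,0],"hand":0.8},{"travel":[-8.8,-1,-1.3],"delta_rot":[0,19,0],"hand":0.8},{"travel":[-8.8,-1.4,0.5],"delta_rot":[0,27,0],"hand":0.8},{"travel":[-8.3,-1.6,2.5],"delta_rot":[0,34,0],"hand":0.8},{"travel":[-7.9,-1.6,4.2],"delta_rot":[0,39,0],"hand":0.8},{"travel":[-7.9,-1.6,4.2],"delta_rot":[0,39,0],"hand":0.8},{"travel":[-7.9,-1.6,4.2],"delta_rot":[0,39,0],"hand":0.8}])

```text
time: 17.55
tcp_pos: [0.6948, 0.1459, 0.1478]
tcp_rot: [1.0, -0.0, 0.001, -0.001]
ft_force: [-0.6, 0.2, -0.4]
width: 0.147
finger_force: 79.4
```

```bash
python3 - <<'E'
from h import *
st();stops(.012,"scene");print();stops(.012,"wrist");print();stops(.012,"side")
lipw(.795,.146,.002,-1,2);lipw(.795,.146,.006,-1,2)
E
```

```text
tcp [694.8 145.9 147.8] yaw,pitch,roll [-0.04  0.14  0.11] F [-0.6  0.2 -0.4] w 12.6 ff 79.4 j [0.16 0.64 1.52 0.   0.97 1.73] t 17.55
blob px [538. 139.] [523, 133, 27, 16, 206] [889. 527.  12.]
blob px [527. 161.] [522, 156, 10, 13, 82] [888. 428.  12.]
blob px [476. 223.] [472, 219, 10, 9, 73] [844. 162.  12.]

blob px [295.  16.] [277, 0, 37, 35, 1072] [846. 159.  12.]
blob px [579. 376.] [573, 370, 15, 11, 93] [ 551. -102.   12.]

blob px [306. 238.] [302, 228, 10, 20, 135] [ 641. -239.   12.]
blob px [110. 302.] [102, 289, 17, 28, 285] [981. 228.  12.]
blob px [169. 299.] [165, 295, 9, 9, 67] [852. 158.  12.]
blob px [ 45. 397.] [25, 380, 40, 35, 1036] [895. 495.  12.]
-1 [0.698 0.143 0.081] t 17.7 travel cm [0.22 0.35 6.74] rot deg [-0.13 -0.91 -2.05]
-1 [0.698 0.143 0.085] t 17.7 travel cm [0.22 0.35 6.34] rot deg [-0.13 -0.91 -2.05]
```

move_arm(motion=[{"travel":[0.3,0.3,2.5],"delta_rot":[0,-1,-2],"hand":0.8},{"travel":[0.3,0.3,4.8],"delta_rot":[0,-1,-2],"hand":0.8},{"travel":[0.3,0.3,6],"delta_rot":[0,-1,-2],"hand":0.8},{"travel":[0.3,0.3,6.3],"delta_rot":[0,-1,-2],"hand":0.8},{"travel":[0.3,0.3,6.3],"delta_rot":[0,-1,-2],"hand":0.8},{"travel":[0.3,0.3,6.3],"delta_rot":[0,-1,-2],"hand":0.8}])

```text
time: 18.3
tcp_pos: [0.7001, 0.1428, 0.0849]
tcp_rot: [1.0, 0.017, -0.009, -0.001]
ft_force: [0.0, -0.1, -0.6]
width: 0.153
finger_force: 79.5
```

```bash
python3 - <<'E'
from h import *
st();stops(.012,"wrist")
lipw(.80,.146,.0005,-1,2);lipw(.855,.148,.0005,-1,2)
E
```

```text
tcp [700.1 142.8  84.9] yaw,pitch,roll [ 1.91 -1.07  0.13] F [ 0.  -0.1 -0.6] w 13.1 ff 79.5 j [0.16 0.73 1.53 0.01 0.9  1.69] t 18.3
blob px [292.   5.] [273, 0, 41, 14, 405] [838. 159.  12.]
blob px [632. 458.] [625, 452, 15, 12, 118] [ 531. -120.   12.]
-1 [0.703 0.143 0.08 ] t 18.35 travel cm [0.35 0.03 0.53] rot deg [-0.13  0.05 -0.08]
-1 [0.758 0.145 0.08 ] t 18.35 travel cm [5.85 0.02 0.43] rot deg [-0.13  0.05 -0.08]
```

move_arm(motion=[{"travel":[0,0,0.35],"delta_rot":[-0.1,0,0],"hand":0.8},{"travel":[0,0,0.55],"delta_rot":[-0.1,0,0],"hand":0.8},{"travel":[0,0,0.55],"delta_rot":[-0.1,0,0],"hand":0.8}])

```text
time: 18.65
tcp_pos: [0.6994, 0.1428, 0.079]
tcp_rot: [1.0, 0.017, -0.009, -0.0]
ft_force: [-1.4, -0.8, 6.4]
width: 0.153
finger_force: 80.6
```

```bash
python3 - <<'E'
from h import *
st()
lipw(.855,.148,.0005,-1,2)
E
```

```text
tcp [699.4 142.8  79. ] yaw,pitch,roll [ 1.92 -1.08  0.02] F [-1.4 -0.8  6.4] w 13.1 ff 80.6 j [0.16 0.73 1.53 0.   0.89 1.69] t 18.65
-1 [0.758 0.145 0.08 ] t 18.65 travel cm [ 5.91  0.02 -0.18] rot deg [-0.03  0.08 -0.08]
```

move_arm(motion=[{"travel":[0.8,0,-0.02],"delta_rot":[0,0,0],"hand":0.8},{"travel":[1.6,0,-0.05],"delta_rot":[0,0,0],"hand":0.8},{"travel":[2.4,0,-0.06],"delta_rot":[0,0,0],"hand":0.8},{"travel":[3.1,0,-0.08],"delta_rot":[0,0,0],"hand":0.8},{"travel":[3.7,0,-0.09],"delta_rot":[0,0,0],"hand":0.8},{"travel":[4.3,0,-0.1],"delta_rot":[0,0,0],"hand":0.8},{"travel":[4.8,0,-0.11],"delta_rot":[0,0,0],"hand":0.8},{"travel":[5.2,0,-0.12],"delta_rot":[0,0,0],"hand":0.8},{"travel":[5.5,0,-0.12],"delta_rot":[0,0,0],"hand":0.8},{"travel":[5.5,0,-0.12],"delta_rot":[0,0,0],"hand":0.8}])

```text
time: 19.65
tcp_pos: [0.7547, 0.1447, 0.0792]
tcp_rot: [1.0, 0.017, -0.009, -0.0]
ft_force: [-2.3, 0.2, 4.8]
width: 0.155
finger_force: 80.5
```

```bash
python3 - <<'E'
from h import *
st();stops(.014,"wrist",fn="w8.png");print();stops(.014,"scene");print();stops(.014,"side")
s=bot.state();q=R.from_quat(s["tcp_rot"]);L=s["tcp_pos"]+q.apply([.098,0,.0775]);print("lip",L)
c=calibration("wrist");print("lip px",proj(c,L),proj(c,L+[0,.03,0]),"rail px",proj(c,[.858,.16,.0]),proj(c,[.858,.16,.025]))
E
```

```text
tcp [754.7 144.7  79.2] yaw,pitch,roll [ 1.92 -1.08  0.03] F [-2.3  0.2  4.8] w 13.2 ff 80.5 j [0.15 0.8  1.38 0.   0.98 1.68] t 19.65
blob px [298. 101.] [275, 78, 46, 48, 1701] [846. 157.  14.]

blob px [538. 139.] [523, 133, 27, 17, 209] [890. 525.  14.]
blob px [527. 161.] [522, 156, 10, 13, 84] [888. 425.  14.]
blob px [476. 224.] [471, 219, 10, 10, 75] [844. 159.  14.]

blob px [490.  49.] [483, 46, 14, 9, 71] [  380. -3352.    14.]
blob px [306. 238.] [302, 228, 10, 20, 132] [ 640. -236.   14.]
blob px [110. 302.] [102, 289, 17, 28, 285] [979. 230.  14.]
blob px [170. 298.] [165, 294, 10, 8, 65] [852. 155.  14.]
blob px [ 45. 397.] [25, 380, 40, 35, 1033] [894. 496.  14.]
lip [ 8.51101042e-01  1.47927274e-01 -2.46051119e-04]
lip px [314.23542874  93.29816823] [261.63834183  91.39720855] rail px [293.20263393  79.26300792] [290.12496053  74.58963792]
```

move_arm(motion=[{"travel":[0.2,0,-0.01],"delta_rot":[0,0,0],"hand":0.8},{"travel":[0.4,0,-0.01],"delta_rot":[0,0,0],"hand":0.8},{"travel":[0.5,0,-0.01],"delta_rot":[0,0,0],"hand":0.8},{"travel":[0.5,0,-0.01],"delta_rot":[0,0,0],"hand":0.8}])

```text
time: 20.2
tcp_pos: [0.7591, 0.1448, 0.0792]
tcp_rot: [1.0, 0.017, -0.01, -0.0]
ft_force: [-5.2, 0.4, 9.0]
width: 0.152
finger_force: 80.9
```

```bash
python3 - <<'E'
from h import *
st();stops(.014,"wrist")
s=bot.state();q=R.from_quat(s["tcp_rot"]);L=s["tcp_pos"]+q.apply([.098,0,.0775]);print("lip",L)
f=np.array([np.cos(np.radians(2)),np.sin(np.radians(2)),0]);B=L-.07*f;B[2]=.002
for p in (1,3,6,9,12,15,18):
    l=B+.07*(f*np.cos(np.radians(p))+[0,0,np.sin(np.radians(p))]);lipw(*l,p,2)
E
```

```text
tcp [759.1 144.8  79.2] yaw,pitch,roll [ 1.92 -1.13  0.02] F [-5.2  0.4  9. ] w 13.0 ff 80.9 j [0.15 0.81 1.37 0.   0.99 1.68] t 20.2
blob px [299. 105.] [277, 82, 46, 47, 1671] [849. 156.  14.]
lip [ 8.55490512e-01  1.48072110e-01 -2.82485535e-04]
1 [0.756 0.145 0.079] t 20.25 travel cm [-0.29  0.01  0.02] rot deg [-0.02  2.13 -0.08]
3 [0.754 0.145 0.078] t 20.25 travel cm [-0.55  0.01  0.13] rot deg [-0.02  4.13 -0.08]
6 [0.75  0.144 0.076] t 20.25 travel cm [-0.94  0.01  0.32] rot deg [-0.02  7.13 -0.08]
9 [0.746 0.144 0.074] t 20.25 travel cm [-1.32  0.01  0.52] rot deg [-0.02 10.13 -0.08]
12 [0.742 0.144 0.072] t 20.25 travel cm [-1.69  0.01  0.75] rot deg [-1.000e-02  1.313e+01 -8.000e-02]
15 [0.738 0.144 0.07 ] t 20.25 travel cm [-2.05  0.01  0.99] rot deg [-1.000e-02  1.613e+01 -8.000e-02]
18 [0.735 0.144 0.067] t 20.25 travel cm [-2.39  0.01  1.26] rot deg [-1.000e-02  1.913e+01 -8.000e-02]
```

move_arm(motion=[{"travel":[-0.15,0,-0.03],"delta_rot":[0,1,0],"hand":0.8},{"travel":[-0.29,0,-0.03],"delta_rot":[0,2.1,0],"hand":0.8},{"travel":[-0.55,0,0.08],"delta_rot":[0,4.1,0],"hand":0.8},{"travel":[-0.75,0,0.17],"delta_rot":[0,5.6,0],"hand":0.8},{"travel":[-0.94,0,0.27],"delta_rot":[0,7.1,0],"hand":0.8},{"travel":[-1.13,0,0.37],"delta_rot":[0,8.6,0],"hand":0.8},{"travel":[-1.32,0,0.47],"delta_rot":[0,10.1,0],"hand":0.8},{"travel":[-1.69,0,0.7],"delta_rot":[0,13.1,0],"hand":0.8},{"travel":[-2.05,0,0.94],"delta_rot":[0,16.1,0],"hand":0.8},{"travel":[-2.05,0,0.94],"delta_rot":[0,16.1,0],"hand":0.8}])

```text
time: 21.25
tcp_pos: [0.7358, 0.1439, 0.0684]
tcp_rot: [0.991, 0.017, 0.129, -0.002]
ft_force: [-1.0, -0.1, -1.6]
width: 0.156
finger_force: 79.5
```

```bash
python3 - <<'E'
from h import *
st();stops(.02,"wrist",fn="w9.png");print();stops(.02,"scene")
s=bot.state();plan(s["tcp_pos"]+[0,0,.17],R.from_quat(s["tcp_rot"]))
E
```

```text
tcp [735.8 143.9  68.4] yaw,pitch,roll [ 1.94 14.85 -0.  ] F [-1.  -0.1 -1.6] w 13.3 ff 79.5 j [ 0.17  0.69  1.71 -0.08  0.48  1.77] t 21.25
blob px [313. 150.] [292, 129, 44, 42, 1447] [818. 147.  20.]

blob px [538. 139.] [523, 133, 27, 17, 209] [890. 517.  20.]
blob px [527. 161.] [522, 156, 10, 13, 83] [888. 418.  20.]
blob px [457. 218.] [453, 214, 10, 10, 68] [802. 146.  20.]
t 21.35 travel cm [  4.37  -0.   -16.43] rot deg [0. 0. 0.]
```

move_arm(motion=[{"travel":[0.2,0,-0.9],"delta_rot":[0,0,0],"hand":0.8},{"travel":[0.8,0,-3],"delta_rot":[0,0,0],"hand":0.8},{"travel":[1.6,0,-6],"delta_rot":[0,0,0],"hand":0.8},{"travel":[2.4,0,-9],"delta_rot":[0,0,0],"hand":0.8},{"travel":[3.2,0,-12],"delta_rot":[0,0,0],"hand":0.8},{"travel":[4,0,-15],"delta_rot":[0,0,0],"hand":0.8},{"travel":[4.4,0,-16.4],"delta_rot":[0,0,0],"hand":0.8},{"travel":[4.4,0,-16.4],"delta_rot":[0,0,0],"hand":0.8}])

```text
time: 22.15
tcp_pos: [0.7402, 0.1442, 0.2425]
tcp_rot: [0.991, 0.016, 0.132, -0.003]
ft_force: [1.2, 0.5, -0.3]
width: 0.153
finger_force: 79.5
```

```bash
python3 - <<'E'
from h import *
st();stops(.18,"wrist")
lipplan(.09,.2,15)
E
```

```text
tcp [740.2 144.2 242.5] yaw,pitch,roll [ 1.9  15.21  0.06] F [ 1.2  0.5 -0.3] w 13.1 ff 79.5 j [ 0.17  0.49  1.58 -0.05  0.81  1.74] t 22.15
blob px [143.  81.] [114, 55, 62, 55, 1635] [863. 252. 180.]
blob px [369.  76.] [357, 64, 25, 27, 331] [871. 115. 180.]
blob px [  3. 124.] [0, 115, 9, 18, 100] [835. 338. 180.]
blob px [327. 195.] [307, 176, 40, 40, 1271] [799. 139. 180.]
15 [ 0.465 -0.114  0.249] t 22.2 travel cm [-26.99  24.89  -8.25] rot deg [-2.21 -0.04  8.12]
```

move_arm(motion=[{"travel":[-1,0.9,-0.3],"delta_rot":[-0.1,0,0.3],"hand":0.8},{"travel":[-3,2.8,-0.9],"delta_rot":[-0.2,0,0.9],"hand":0.8},{"travel":[-6,5.5,-1.8],"delta_rot":[-0.5,0,1.8],"hand":0.8},{"travel":[-9,8.3,-2.7],"delta_rot":[-0.7,0,2.7],"hand":0.8},{"travel":[-12,11.1,-3.6],"delta_rot":[-1,0,3.6],"hand":0.8},{"travel":[-15,13.8,-4.6],"delta_rot":[-1.2,0,4.5],"hand":0.8},{"travel":[-18,16.6,-5.5],"delta_rot":[-1.5,0,5.4],"hand":0.8},{"travel":[-21,19.4,-6.4],"delta_rot":[-1.7,0,6.3],"hand":0.8},{"travel":[-23.5,21.7,-7.2],"delta_rot":[-1.9,0,7.1],"hand":0.8},{"travel":[-25,23,-7.6],"delta_rot":[-2,0,7.5],"hand":0.8}])

```text
time: 23.2
tcp_pos: [0.4816, -0.0957, 0.2465]
tcp_rot: [0.99, -0.052, 0.128, 0.006]
ft_force: [0.5, 0.4, -1.5]
width: 0.154
finger_force: 79.4
```

move_arm(motion=[{"travel":[-1.2,1.1,-0.4],"delta_rot":[-0.1,0,0.4],"hand":0.8},{"travel":[-1.7,1.6,-0.5],"delta_rot":[-0.2,0,0.6],"hand":0.8},{"travel":[-1.9,1.8,-0.6],"delta_rot":[-0.2,0,0.6],"hand":0.8},{"travel":[-1.9,1.8,-0.6],"delta_rot":[-0.2,0,0.6],"hand":0.8}])

```text
time: 23.6
tcp_pos: [0.4634, -0.1104, 0.2486]
tcp_rot: [0.99, -0.056, 0.13, 0.007]
ft_force: [0.2, 0.4, -1.5]
width: 0.154
finger_force: 79.4
```

```bash
python3 - <<'E'
from h import *
st();stops(.18,"wrist")
for a in ((.07,.16,8),(.065,.135,2),(.06,.125,-5),(.055,.118,-15),(.055,.112,-25),(.055,.11,-30)):lipplan(*a)
E
```

```text
tcp [ 463.4 -110.4  248.6] yaw,pitch,roll [-6.49 14.93 -0.  ] F [ 0.2  0.4 -1.5] w 13.2 ff 79.4 j [-0.34  0.09  2.16  0.1   0.64  1.27] t 23.6
blob px [328. 195.] [307, 176, 43, 40, 1272] [ 520. -126.  180.]
blob px [239. 228.] [227, 227, 23, 4, 50] [506. -67. 180.]
blob px [400. 236.] [390, 228, 21, 15, 279] [ 489. -169.  180.]
blob px [286. 238.] [265, 230, 35, 14, 90] [496. -96. 180.]
8 [ 0.452 -0.113  0.223] t 23.65 travel cm [-1.73  0.37  2.19] rot deg [-0.   -6.95  0.03]
2 [ 0.455 -0.113  0.209] t 23.65 travel cm [-1.88  0.37  3.61] rot deg [  0.   -12.95   0.03]
-5 [ 0.459 -0.114  0.211] t 23.65 travel cm [-1.37  0.37  3.56] rot deg [  0.   -19.95   0.03]
-15 [ 0.471 -0.115  0.218] t 23.65 travel cm [-0.09  0.37  3.13] rot deg [ 1.000e-02 -2.995e+01  3.000e-02]
-25 [ 0.489 -0.117  0.224] t 23.65 travel cm [1.84 0.37 3.09] rot deg [ 1.000e-02 -3.995e+01  3.000e-02]
-30 [ 0.499 -0.118  0.226] t 23.65 travel cm [2.86 0.37 3.1 ] rot deg [ 1.000e-02 -4.495e+01  3.000e-02]
```

move_arm(motion=[{"travel":[-0.9,0.2,1.1],"delta_rot":[0,-3.5,0],"hand":0.8},{"travel":[-1.7,0.37,2.2],"delta_rot":[0,-7,0],"hand":0.8},{"travel":[-1.8,0.37,3],"delta_rot":[0,-10,0],"hand":0.8},{"travel":[-1.88,0.37,3.6],"delta_rot":[0,-13,0],"hand":0.8},{"travel":[-1.37,0.37,3.56],"delta_rot":[0,-20,0],"hand":0.8},{"travel":[-0.7,0.37,3.3],"delta_rot":[0,-25,0],"hand":0.8},{"travel":[-0.1,0.37,3.13],"delta_rot":[0,-30,0],"hand":0.8},{"travel":[0.9,0.37,3.1],"delta_rot":[0,-35,0],"hand":0.8},{"travel":[1.84,0.37,3.1],"delta_rot":[0,-40,0],"hand":0.8},{"travel":[2.86,0.37,3.1],"delta_rot":[0,-45,0],"hand":0.8}])

```text
time: 24.65
tcp_pos: [0.4999, -0.1176, 0.2262]
tcp_rot: [0.964, -0.054, -0.26, -0.014]
ft_force: [0.5, 0.3, -1.4]
width: 0.157
finger_force: 79.4
```

```bash
python3 - <<'E'
from h import *
st()
for a in ((.055,.112,-35),(.055,.112,-45),(.055,.112,-55)):lipplan(*a)
E
```

```text
tcp [ 499.9 -117.6  226.2] yaw,pitch,roll [ -6.44 -30.2   -0.05] F [ 0.5  0.3 -1.4] w 13.4 ff 79.4 j [-0.24  0.6   1.52 -0.07  1.54  1.46] t 24.65
-35 [ 0.509 -0.119  0.232] t 24.65 travel cm [ 0.53  0.05 -0.94] rot deg [ 0.08 -4.8   0.05]
-45 [ 0.53  -0.122  0.236] t 24.65 travel cm [ 2.15  0.06 -2.4 ] rot deg [  0.09 -14.8    0.04]
-55 [ 0.552 -0.124  0.237] t 24.65 travel cm [ 4.    0.06 -3.54] rot deg [  0.09 -24.8    0.04]
```

move_arm(motion=[{"travel":[0.5,0,-0.94],"delta_rot":[0,-5,0],"hand":0.8},{"travel":[1.3,0,-1.7],"delta_rot":[0,-10,0],"hand":0.8},{"travel":[2.1,0,-2.4],"delta_rot":[0,-15,0],"hand":0.8},{"travel":[3,0,-3],"delta_rot":[0,-20,0],"hand":0.8},{"travel":[4,0,-3.6],"delta_rot":[0,-25,0],"hand":0.8},{"travel":[4,0,-3.6],"delta_rot":[0,-25,0],"hand":0.8},{"travel":[4,0,-3.6],"delta_rot":[0,-25,0],"hand":0.8}])

```text
time: 25.35
tcp_pos: [0.5513, -0.1235, 0.2357]
tcp_rot: [0.885, -0.05, -0.461, -0.026]
ft_force: [0.1, -0.3, -0.3]
width: 0.153
finger_force: 79.5
```

move_arm(motion=[{"travel":[-3,0.1,-2],"delta_rot":[0,3,0],"hand":0.8},{"travel":[-6,0.2,-3],"delta_rot":[0,10,0],"hand":0.8},{"travel":[-9,0.3,-3.3],"delta_rot":[0,18,0],"hand":0.8},{"travel":[-10,0.3,-3.3],"delta_rot":[0,26,0],"hand":0.8},{"travel":[-11,0.5,-3],"delta_rot":[0,34,0],"hand":0.8},{"travel":[-11,0.5,-2.5],"delta_rot":[0,42,0],"hand":0.8},{"travel":[-11,0.5,-1.7],"delta_rot":[0,49,0],"hand":0.8},{"travel":[-11,0.5,-1.7],"delta_rot":[0,54.9,0],"hand":0.8},{"travel":[-11,0.5,-1.7],"delta_rot":[0,54.9,0],"hand":0.8}])

```text
time: 26.25
tcp_pos: [0.4992, -0.1228, 0.3398]
tcp_rot: [0.998, -0.057, 0.002, 0.001]
ft_force: [-0.7, 0.8, -0.5]
width: 0.155
finger_force: 79.5
```

```bash
python3 - <<'E'
from h import *
st();stops(.087,"wrist",fn="w10.png");print();stops(.012,"scene",fn="s7.png");print();stops(.087,"side",fn="d7.png")
plan(*scoop([.548,-.359,.103],-22.7))
E
```

```text
tcp [ 499.2 -122.8  339.8] yaw,pitch,roll [-6.5   0.25 -0.06] F [-0.7  0.8 -0.5] w 13.2 ff 79.5 j [-0.3   0.18  1.76 -0.    1.19  1.38] t 26.25
blob px [244. 209.] [239, 207, 11, 7, 43] [498. -41.  87.]

blob px [538. 139.] [523, 133, 27, 16, 209] [890. 527.  12.]
blob px [527. 161.] [522, 156, 10, 13, 82] [888. 428.  12.]

blob px [481.  75.] [472, 46, 17, 54, 547] [  340. -2161.    87.]
blob px [307. 237.] [300, 228, 15, 20, 167] [ 595. -142.   87.]
blob px [110. 302.] [102, 289, 17, 28, 285] [903. 282.  87.]
blob px [ 45. 397.] [25, 380, 40, 35, 1036] [826. 523.  87.]
t 26.4 travel cm [ 1.23 21.1  15.8 ] rot deg [ 0.06  0.13 16.22]
```

move_arm(motion=[{"travel":[0.2,4,1],"delta_rot":[0,0,3],"hand":0.8},{"travel":[0.4,8,2],"delta_rot":[0,0,6],"hand":0.8},{"travel":[0.6,12,4],"delta_rot":[0,0,9],"hand":0.8},{"travel":[0.9,16,6],"delta_rot":[0,0,12.5],"hand":0.8},{"travel":[1.1,19.5,9],"delta_rot":[0,0,15],"hand":0.8},{"travel":[1.2,21,12.5],"delta_rot":[0,0,16.2],"hand":0.8},{"travel":[1.2,21,15],"delta_rot":[0,0,16.2],"hand":0.8},{"travel":[1.2,21,15.8],"delta_rot":[0,0,16.2],"hand":0.8},{"travel":[1.2,21,15.8],"delta_rot":[0,0,16.2],"hand":0.8},{"travel":[1.2,21,15.8],"delta_rot":[0,0,16.2],"hand":0.8}])

```text
time: 27.4
tcp_pos: [0.4904, -0.3336, 0.1803]
tcp_rot: [0.981, -0.196, -0.001, 0.0]
ft_force: [0.6, 0.2, -0.5]
width: 0.152
finger_force: 79.4
```

```bash
python3 - <<'E'
from h import *
st()
c=calibration("wrist");im=get_image("wrist");cv2.imwrite("pics/w11.png",im[:,:,::-1])
plan(*scoop([.548,-.359,.0033],-22.7))
E
```

```text
tcp [ 490.4 -333.6  180.3] yaw,pitch,roll [-22.63  -0.1   -0.06] F [ 0.6  0.2 -0.5] w 13.0 ff 79.4 j [-0.65  0.46  1.78 -0.    0.9   1.32] t 27.4
t 27.45 travel cm [-0.02  0.1   9.99] rot deg [0.07 0.04 0.07]
```

move_arm(motion=[{"travel":[0,0.1,3.5],"delta_rot":[0,0,0],"hand":0.8},{"travel":[0,0.1,6.5],"delta_rot":[0,0,0],"hand":0.8},{"travel":[0,0.1,8.7],"delta_rot":[0,0,0],"hand":0.8},{"travel":[0,0.1,9.5],"delta_rot":[0,0,0],"hand":0.8},{"travel":[0,0.1,9.8],"delta_rot":[0,0,0],"hand":0.8},{"travel":[0,0.1,9.95],"delta_rot":[0,0,0],"hand":0.8},{"travel":[0,0.1,9.95],"delta_rot":[0,0,0],"hand":0.8},{"travel":[0,0.1,9.95],"delta_rot":[0,0,0],"hand":0.8}])

```text
time: 28.25
tcp_pos: [0.4894, -0.3349, 0.0811]
tcp_rot: [0.98, -0.197, -0.0, 0.001]
ft_force: [0.3, 0.3, -0.4]
width: 0.148
finger_force: 79.5
```

```bash
python3 - <<'E'
from h import *
st();print(bot.state()["torque"])
E
```

```text
tcp [ 489.4 -334.9   81.1] yaw,pitch,roll [-22.67  -0.03  -0.07] F [ 0.3  0.3 -0.4] w 12.7 ff 79.5 j [-0.65  0.59  1.85 -0.    0.7   1.32] t 28.25
[0.02821884 0.03649302 0.05569066]
```

Not yet in contact; down a hair more.

move_arm(motion=[{"travel":[0,0,0.06],"delta_rot":[0,0,0],"hand":0.8},{"travel":[0,0,0.1],"delta_rot":[0,0,0],"hand":0.8},{"travel":[0,0,0.1],"delta_rot":[0,0,0],"hand":0.8},{"travel":[0,0,0.1],"delta_rot":[0,0,0],"hand":0.8}])

```text
time: 28.65
tcp_pos: [0.4892, -0.3349, 0.0806]
tcp_rot: [0.98, -0.197, -0.0, 0.001]
ft_force: [-6.0, 2.0, 19.3]
width: 0.151
finger_force: 82.6
```

```bash
python3 - <<'E'
from h import *
st()
E
```

```text
tcp [ 489.2 -334.9   80.6] yaw,pitch,roll [-22.68  -0.03  -0.08] F [-6.   2.  19.3] w 12.9 ff 82.6 j [-0.65  0.59  1.86 -0.    0.7   1.32] t 28.65
```

move_arm(motion=[{"travel":[0,0,-0.07],"delta_rot":[0,0,0],"hand":0.8},{"travel":[0,0,-0.07],"delta_rot":[0,0,0],"hand":0.8},{"travel":[0,0,-0.07],"delta_rot":[0,0,0],"hand":2},{"travel":[0,0,-0.07],"delta_rot":[0,0,0],"hand":3},{"travel":[0,0,-0.07],"delta_rot":[0,0,0],"hand":4.5},{"travel":[0,0,-0.07],"delta_rot":[0,0,0],"hand":6},{"travel":[0,0,-0.07],"delta_rot":[0,0,0],"hand":7},{"travel":[0,0,-0.07],"delta_rot":[0,0,0],"hand":7}], squeeze=25)

```text
time: 29.45
tcp_pos: [0.4888, -0.3345, 0.0797]
tcp_rot: [0.98, -0.197, -0.001, 0.0]
ft_force: [0.0, 0.6, -0.2]
width: 0.821
finger_force: 0.0
```

move_arm(motion=[{"travel":[0,0,-2],"delta_rot":[0,0,0],"hand":7},{"travel":[0,0,-5],"delta_rot":[0,0,0],"hand":7},{"travel":[0,0,-9],"delta_rot":[0,0,0],"hand":7},{"travel":[0,0,-12],"delta_rot":[0,0,0],"hand":7},{"travel":[0,0,-12],"delta_rot":[0,0,0],"hand":7}])

```text
time: 29.95
tcp_pos: [0.491, -0.3358, 0.2039]
tcp_rot: [0.98, -0.197, 0.002, 0.002]
ft_force: [0.2, -0.1, -1.1]
width: 0.821
finger_force: 0.0
```

```bash
python3 - <<'E'
from h import *
st()
c=calibration("wrist");im=get_image("wrist");cv2.imwrite("pics/w12.png",im[:,:,::-1])
# where the scoop should appear if level on the mat; compare with bright/grey edges
rs=R.from_euler('z',-22.7,degrees=True);o=np.array([.548,-.359,.003])
for n,p in dict(top=[-.0743,0,.123],bl=[-.035,.036,.032],br=[-.035,-.036,.032],ll=[.035,.036,.028],lr=[.035,-.036,.028]).items(): print(n,np.round(proj(c,o+rs.apply(p)),1))
h=cv2.cvtColor(im,cv2.COLOR_RGB2HSV);m=cv2.inRange(h,(40,90,50),(85,255,255));inv=cv2.morphologyEx(m,cv2.MORPH_CLOSE,np.ones((3,3)))
ys,xs=np.nonzero(m);print("mat px",xs.min(),xs.max(),ys.min(),ys.max())
red=cv2.inRange(h,(0,170,60),(6,255,255))|cv2.inRange(h,(174,170,60),(179,255,255));n,l,s,ce=cv2.connectedComponentsWithStats(red)
print("red",[s[i].tolist() for i in range(1,n) if s[i,4]>80])
g=cv2.inRange(h,(0,0,60),(179,45,255))
for v in range(80,200,20):
    r=m[v]; x=np.where(r==0)[0]; x=x[(x>230)&(x<410)]; print(v,x.min() if len(x) else None,x.max() if len(x) else None)
# stereo of the handle top and mouth from the fixed cameras
for nm in("scene","side"):
    cc=calibration(nm);i=get_image(nm);hh=cv2.cvtColor(i,cv2.COLOR_RGB2HSV);r=cv2.inRange(hh,(0,170,60),(6,255,255))|cv2.inRange(hh,(174,170,60),(179,255,255))
    cv2.imwrite(f"pics/{nm}8.png",i[:,:,::-1]);old=cv2.imread(f"pics/{nm}0.png")
    p=proj(cc,[.5,-.345,.07]);u,v=int(p[0]),int(p[1]);d=cv2.absdiff(i[:,:,::-1].copy(),old)[v-70:v+70,u-70:u+70].max(2)
    print(nm,(u,v),"changed px",int((d>40).sum()))
E
```

```text
tcp [ 491.  -335.8  203.9] yaw,pitch,roll [-22.67   0.24  -0.14] F [ 0.2 -0.1 -1.1] w 70.1 ff 0.0 j [-0.65  0.43  1.76 -0.    0.95  1.32] t 29.95
top [313.8 272.8]
bl [273.2 190.5]
br [355.  190.4]
ll [270.6 105.6]
lr [357.4 105.6]
mat px 232 406 32 223
red [[308, 183, 17, 78, 1092], [308, 262, 17, 16, 122], [512, 266, 48, 68, 622], [353, 354, 27, 72, 552], [47, 360, 35, 16, 314]]
80 231 409
100 231 409
120 231 409
140 231 409
160 231 409
180 231 409
scene (219, 311) changed px 3276
side (361, 214) changed px 2073
```

```bash
python3 - <<'E'
from h import *
for d,z in((-.028,.2),(-.028,.082),(.09,.082)):
    P=np.array([.4486,-.110,0])+CX*d+[0,0,z];print(np.round(P,3),end=" ");plan(P,rot(-6.5,-8))
E
```

```text
[ 0.421 -0.107  0.2  ] t 30.1 travel cm [-15.05 -18.36  -0.05] rot deg [ -1.11  -7.79 -16.15]
[ 0.421 -0.107  0.082] t 30.1 travel cm [-15.02 -18.37  11.75] rot deg [ -1.11  -7.79 -16.15]
[ 0.538 -0.12   0.082] t 30.1 travel cm [ -3.68 -21.66  11.72] rot deg [ -1.11  -7.79 -16.15]
```

move_arm(motion=[{"travel":[-2,-2.4,0],"delta_rot":[-0.1,-1,-2.1],"hand":7},{"travel":[-5,-6,0],"delta_rot":[-0.4,-2.6,-5.3],"hand":4},{"travel":[-8,-9.7,0],"delta_rot":[-0.6,-4.1,-8.6],"hand":1},{"travel":[-11,-13.4,0],"delta_rot":[-0.8,-5.7,-11.8],"hand":0},{"travel":[-13.5,-16.5,0],"delta_rot":[-1,-7,-14.5],"hand":0},{"travel":[-15,-18.4,0],"delta_rot":[-1.1,-7.8,-16.1],"hand":0},{"travel":[-15,-18.4,0],"delta_rot":[-1.1,-7.8,-16.1],"hand":0},{"travel":[-15,-18.4,0],"delta_rot":[-1.1,-7.8,-16.1],"hand":0}])

```text
time: 30.9
tcp_pos: [0.4214, -0.1065, 0.1991]
tcp_rot: [0.996, -0.056, -0.07, -0.004]
ft_force: [0.0, -0.1, -0.6]
width: 0.002
finger_force: 0.0
```

```bash
python3 - <<'E'
from h import *
st()
for d in(-.028,):
    P=np.array([.4486,-.110,0])+CX*d+[0,0,.082];plan(P,rot(-6.5,-8))
E
```

```text
tcp [ 421.4 -106.5  199.1] yaw,pitch,roll [-6.49 -8.06 -0.  ] F [ 0.  -0.1 -0.6] w 0.2 ff 0.0 j [-0.3   0.3   2.   -0.03  0.98  1.41] t 30.9
t 30.9 travel cm [ 1.59  0.04 11.6 ] rot deg [0.   0.06 0.01]
```

move_arm(motion=[{"travel":[0.5,0,3.8],"delta_rot":[0,0,0],"hand":0},{"travel":[1,0,7.5],"delta_rot":[0,0,0],"hand":0},{"travel":[1.4,0,10.3],"delta_rot":[0,0,0],"hand":0},{"travel":[1.6,0,11.6],"delta_rot":[0,0,0],"hand":0},{"travel":[1.6,0,11.6],"delta_rot":[0,0,0],"hand":0}])

```text
time: 31.4
tcp_pos: [0.4202, -0.1074, 0.0807]
tcp_rot: [0.996, -0.058, -0.071, -0.004]
ft_force: [0.6, -0.1, 0.2]
width: -0.005
finger_force: 0.0
```

```bash
python3 - <<'E'
from h import *
st()
s=bot.state()
for d in(.01,.04,.07,.1):plan(s["tcp_pos"]+CX*d,rot(-6.5,-8))
E
```

```text
tcp [ 420.2 -107.4   80.7] yaw,pitch,roll [-6.63 -8.2   0.03] F [ 0.6 -0.1  0.2] w -0.4 ff 0.0 j [-0.3   0.49  2.1  -0.04  0.69  1.42] t 31.4
t 31.4 travel cm [ 0.99 -0.   -0.14] rot deg [-0.05  0.2  -0.13]
t 31.4 travel cm [ 3.96 -0.01 -0.57] rot deg [-0.05  0.2  -0.13]
t 31.4 travel cm [ 6.93 -0.02 -1.  ] rot deg [-0.05  0.2  -0.13]
t 31.4 travel cm [ 9.9  -0.02 -1.43] rot deg [-0.05  0.2  -0.13]
```

move_arm(motion=[{"travel":[0.6,0,-0.09],"delta_rot":[0,0,0],"hand":0},{"travel":[1.2,0,-0.17],"delta_rot":[0,0,0],"hand":0},{"travel":[2,0,-0.29],"delta_rot":[0,0,0],"hand":0},{"travel":[2.8,0,-0.4],"delta_rot":[0,0,0],"hand":0},{"travel":[3.6,0,-0.52],"delta_rot":[0,0,0],"hand":0},{"travel":[4.4,0,-0.63],"delta_rot":[0,0,0],"hand":0},{"travel":[5.2,0,-0.75],"delta_rot":[0,0,0],"hand":0},{"travel":[6,0,-0.86],"delta_rot":[0,0,0],"hand":0},{"travel":[6.8,0,-0.98],"delta_rot":[0,0,0],"hand":0},{"travel":[7.6,0,-1.1],"delta_rot":[0,0,0],"hand":0}])

```text
time: 32.4
tcp_pos: [0.4983, -0.1157, 0.0831]
tcp_rot: [0.996, -0.057, -0.07, -0.004]
ft_force: [-1.5, 0.8, 0.5]
width: -0.0
finger_force: 0.7
```

```bash
python3 - <<'E'
from h import *
st()
E
```

```text
tcp [ 498.3 -115.7   83.1] yaw,pitch,roll [-6.55 -7.99 -0.01] F [-1.5  0.8  0.5] w -0.0 ff 0.7 j [-0.27  0.56  1.93 -0.03  0.79  1.44] t 32.4
```

move_arm(motion=[{"travel":[0.8,0,-0.11],"delta_rot":[0,0,0],"hand":0},{"travel":[1.6,0,-0.22],"delta_rot":[0,0,0],"hand":0},{"travel":[2.3,0,-0.32],"delta_rot":[0,0,0],"hand":0},{"travel":[2.8,0,-0.4],"delta_rot":[0,0,0],"hand":0},{"travel":[3.1,0,-0.44],"delta_rot":[0,0,0],"hand":0},{"travel":[3.1,0,-0.44],"delta_rot":[0,0,0],"hand":0}])

```text
time: 33.0
tcp_pos: [0.5264, -0.1188, 0.083]
tcp_rot: [0.996, -0.057, -0.072, -0.004]
ft_force: [-14.2, 0.1, 8.1]
width: -0.002
finger_force: 7.2
```

move_arm(motion=[{"travel":[0.2,0,-0.03],"delta_rot":[0,0,0],"hand":0},{"travel":[0.4,0,-0.06],"delta_rot":[0,0,0],"hand":0},{"travel":[0.4,0,-0.06],"delta_rot":[0,0,0],"hand":0}])

```text
time: 33.3
tcp_pos: [0.5266, -0.1188, 0.0829]
tcp_rot: [0.996, -0.057, -0.076, -0.005]
ft_force: [-31.3, -1.3, 19.6]
width: 0.004
finger_force: 16.7
```

move_arm(motion=[{"travel":[-0.4,0,0.06],"delta_rot":[0,0,0],"hand":0},{"travel":[-2.5,0,0.35],"delta_rot":[0,0,0],"hand":0},{"travel":[-3,0,-3],"delta_rot":[0,0,0],"hand":0},{"travel":[-3,0,-7],"delta_rot":[0,0,0],"hand":0},{"travel":[-3,0,-11],"delta_rot":[0,0,0],"hand":0},{"travel":[-4,3,-14],"delta_rot":[0,0,0],"hand":0},{"travel":[-7,6,-16],"delta_rot":[0,0,0],"hand":0},{"travel":[-10,6,-18],"delta_rot":[0,0,0],"hand":0},{"travel":[-10,6,-18],"delta_rot":[0,0,0],"hand":0}])

```text
time: 34.2
tcp_pos: [0.4511, -0.1715, 0.2783]
tcp_rot: [0.996, -0.058, -0.068, -0.003]
ft_force: [-0.9, 0.7, -0.9]
width: -0.0
finger_force: 0.0
```

```bash
python3 - <<'E'
from h import *
st();stops(.012,"scene",fn="s9.png");print();stops(.012,"side",fn="d9.png");print();stops(.012,"wrist",fn="w13.png")
S=calibration("scene");D=calibration("side");s=cv2.imread("pics/s9.png");d=cv2.imread("pics/d9.png")
E0=np.array([.595,-.127,0]) # cabinet's top front edge, from the first measurement
CY=np.array([.1132,.9936,0])
for nm,c,im in(("scene",S,s),("side",D,d)):
    h=cv2.cvtColor(im,cv2.COLOR_BGR2HSV)
    for dy in(-.03,.03):
        out=[]
        for k in range(-40,11,3):
            u,v=np.round(proj(c,E0+CX*k/1e3+CY*dy+[0,0,.117])).astype(int);out.append((k,*[int(x) for x in h[v,u]]))
        print(nm,dy,out)
for nm,a in(("scene",s),("side",d)):
    o=cv2.imread(f"pics/{nm}0.png");m=(cv2.absdiff(a,o).max(2)>60).astype(np.uint8);n,l,st_,ce=cv2.connectedComponentsWithStats(m)
    print(nm,[st_[i].tolist() for i in range(1,n) if st_[i,4]>60])
E
```

```text
tcp [ 451.1 -171.5  278.3] yaw,pitch,roll [-6.66 -7.81 -0.07] F [-0.9  0.7 -0.9] w -0.0 ff 0.0 j [-0.4   0.27  1.81 -0.04  1.19  1.31] t 34.2
blob px [538. 139.] [523, 133, 27, 16, 208] [889. 527.  12.]
blob px [527. 161.] [522, 156, 10, 13, 82] [888. 428.  12.]

blob px [110. 302.] [102, 289, 17, 28, 285] [981. 228.  12.]
blob px [ 45. 397.] [25, 380, 40, 35, 1035] [895. 495.  12.]

blob px [178.  21.] [120, 11, 127, 21, 2008] [605. -58.  12.]
blob px [299.  24.] [232, 12, 107, 19, 1139] [ 590. -172.   12.]
scene -0.03 [(-40, 0, 9, 139), (-37, 0, 10, 100), (-34, 39, 14, 128), (-31, 43, 14, 160), (-28, 43, 15, 158), (-25, 45, 16, 159), (-22, 40, 15, 105), (-19, 170, 12, 129), (-16, 0, 9, 142), (-13, 17, 113, 153), (-10, 16, 117, 155), (-7, 16, 71, 122), (-4, 95, 16, 94), (-1, 102, 14, 94), (2, 96, 14, 94), (5, 96, 13, 95), (8, 98, 11, 95)]
scene 0.03 [(-40, 12, 10, 125), (-37, 41, 18, 156), (-34, 42, 16, 159), (-31, 38, 19, 157), (-28, 28, 21, 155), (-25, 30, 18, 156), (-22, 41, 18, 158), (-19, 33, 18, 156), (-16, 18, 80, 146), (-13, 18, 108, 153), (-10, 18, 110, 156), (-7, 17, 68, 1
[... 860 characters left out ...]
, 70, 16, 18, 178], [55, 129, 43, 27, 309], [115, 147, 95, 72, 1886], [355, 186, 10, 11, 78], [366, 189, 10, 10, 77], [243, 193, 90, 98, 2672], [0, 229, 86, 67, 3845]]
side [[312, 0, 133, 107, 6220], [471, 0, 77, 254, 11155], [603, 0, 18, 93, 1062], [445, 99, 10, 15, 137], [598, 104, 16, 82, 807], [344, 111, 32, 72, 1426], [429, 179, 32, 106, 2691], [596, 185, 16, 10, 64], [529, 204, 20, 50, 527], [291, 219, 77, 72, 1982], [595, 228, 12, 9, 74], [377, 232, 54, 44, 957], [415, 237, 14, 13, 124], [609, 271, 31, 25, 384], [458, 286, 45, 37, 886], [443, 290, 28, 78, 1108], [522, 298, 68, 22, 266], [265, 302, 21, 13, 177], [253, 304, 15, 12, 92], [593, 340, 33, 41, 668], [472, 384, 95, 56, 1389]]
```

```bash
python3 -c "
from rig import bot
print(bot.job_done())"
```

```text
the job is handed in; nothing more can be done
None
```

The job is handed in: the images point to all five stops in the shut upper drawer, though I never counted all five inside it. The scoop is back flat on its mat and no stop shows on the bench; one had hopped out of the bin during scooping, and I picked it up with the scoop.

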